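# Take the 22 mm pipe size off the counter gauge with sprung tweezers

## Task

The customer's copper sample tube still stands on the red pair of lines of the pipe-size gauge: stand it upright in the white sample cup and let go of it. Then pick up the sprung steel tweezers and squeeze them until the points are 22 mm apart, one point over each red line, held level just above the plate without resting on it. Finish while still holding the tweezers there with that gap steady - do not put them down - and leave the rest of the counter as it is.

Things in the scene. Friction and masses are not known exactly. Their poses are not given: they have to be found in the camera images.
- gauge: Pipe-size gauge, fixed: dark wood block 110 (x) by 150 (y) mm, metal plate on top, its face 30 mm above the counter. Origin: centre of the underside; x points away from the robot (turned up to 0.3 rad), z up. Three pairs of lines run along x in the front half: black (15 mm apart, at -y), red (22 mm, middle), blue (28 mm, at +y); behind each pair a ring of that colour and diameter.
- red_lines (a point): Point on the plate face midway between and midway along the two red lines, 35 mm behind the gauge's front edge. Axes as the gauge: the lines run along x, centred on y = +11 and -11 mm, from x = -22 to +22 mm, 1.6 mm wide; z up.
- tube: Copper sample tube, 22 mm outside diameter, 150 mm long, 60 to 120 g, standing on end on the red lines at the start. Origin: centre of its lower end; z along the tube, to its upper end.
- cup: Sample cup, loose, 0.55 kg: upright white plastic pipe, 47 mm outside, 40 mm bore, rim 85 mm above the counter, on a round dark steel foot 76 mm across. Origin: centre of the underside, z up; inner floor 5 mm above it. A tube put in stands upright or leans up to about 0.25 rad on the wall. Cup and tweezers lie left and right of the gauge, either way round.
- tweezers: Sprung steel tweezers lying flat, 185 mm long, 66 g, balanced at the finger grips, 18 mm high there, turned up to 0.4 rad from pointing away from the robot. The pose is that of the bow piece: x along the middle line from bow to points, y across (the way the arms spread), z up; origin on the underside, 88 mm ahead of the arms' pivots. The arms hinge at the bow and spring open.
- grip_mid (a point): Midway between the two black ribbed finger grips, 9 mm above the underside, 6 mm ahead of the origin; axes as tweezers. Grips: 46 mm long (x), 18 mm high; about 47 mm over their outer faces when open, about 26 mm (faces parallel) with the points 22 mm apart. The points close 1.85 mm per mm at the grips. Spring: 0 N open, about 10 N on each grip at 22 mm.
- tip_left (a point): Point of the arm on the tweezers' +y side, about 80 mm ahead of grip_mid and 6 mm below it (3 mm above the underside of the tweezers). The points are 56 mm apart when the tweezers are let open; the gap is the distance between tip_left and tip_right.
- tip_right (a point): Point of the arm on the tweezers' -y side, likewise.
- leg_left (a joint): Angle of the +y arm: 0 when sprung open, growing as it is squeezed inwards, about 0.098 rad with the points 22 mm apart (both arms alike), 0.155 at the stop.
- leg_right (a joint): The same for the -y arm.
- nut: Bystander: brass nut, hexagonal with a round collar, 36 mm across, 22 mm high, origin at its underside.
- coupling: Bystander: white plastic pipe coupling standing on end, 34 mm across, 40 mm high, origin at its underside.
- tee: Bystander: white plastic tee lying flat, 70 by 57 mm, 34 mm high, origin at its underside below the crossing.
- elbow: Bystander: brass elbow lying flat, about 53 by 53 mm, 34 mm high, origin at its underside below the bend.
- spool: Bystander: yellow and white thread-tape spool lying flat, 58 mm across, 15 mm high, origin at its underside.
- tin: Bystander: tin of jointing paste, 68 mm across, 62 mm high, origin at its underside.
- pencil_mug: Bystander: blue mug with three pencils, 74 mm across, 170 mm high with the pencils, origin at its underside.
- cutter: Bystander: grey wheel tube cutter lying flat with a black knob, about 105 by 50 mm, 22 mm high, origin at the underside of its frame.
There are look-alikes about, which are no part of the job. There is more than one size of the tube; the one meant has the size given above.

How it is judged:
By the outcome, as a careful person would: the job done as asked, in the order asked, and still so for the second after the job is handed in, while the arm keeps its last pose, push and grip.
It also fails if it takes over 54 s, if anything falls off the work surface, if the arm or the gripper's body presses on something with over 40 N, if the wrist force passes 120 N, or if a joint passes its speed limit or range.

## Robot

A 6-joint arm with a two-finger parallel gripper is mounted at the origin on the work surface. World frame = base frame: x ahead of the robot, y to its left, z up, the work surface at z = 0. Lengths are in mm, angles in rad, forces in N, time in s.
With the tool pointing down it reaches from about 350 to 875 mm from the base axis. Payload 4.2 kg.
Tool frame: the origin (TCP) lies between the finger pads; the fingertips stand 17 mm ahead of it and the grasp point (between the pads) lies 2 mm behind it (nose_length is the distance from the TCP to the fingertips, in mm); z points along the fingers, y is the direction in which the jaws open and shut (so a half turn about z gives the same grasp; the last joint's range is limited). The gripper opens to 85 mm and grips with 20 to 120 N. Pads are 22 mm wide; open, the fingers measure 114 mm over their backs; the gripper's body (76 mm by 85 mm) begins 54 mm behind the grasp point. The pads swing forward as they close: fully open they stand 13 mm farther back than shut.
Start: joints at [-1.002, 0.385, 0.008, 0, -1.194, -0.259], TCP at [190.558, -595.22, 224.812] pointing down, gripper open.
Joint ranges: [-3.14, 3.14], [-1.21, 2.06], [-1.07, 1.41], [-3.16, 2.05], [-2.99, -0.16], [-3.1, 3.1]. Speed limits (rad/s): [2.79, 2.79, 3.14, 3.14, 3.14, 3.14].

## Interface

Orientations are given as a unit quaternion [x, y, z, w].
In Python, from bench import * gives the robot as it stands.
- The arm moves only by the tool jog_arm, never from a script. Its argument "increments" is a list of rows, each a list of 4 numbers: the shift along the tool's x, y, z in m, then the turn about the tool's z in degrees. A call has 1 to 10 rows; each row is the pose to reach, as a shift and turn from the pose measured when the call began, along the tool's axes at that moment; what a row does not reach only later rows make up. A row lasts 1/8 s, in which the tool goes at most 62.5 mm and 10.7 degrees, less where a joint would pass 70% of its speed; a pose out of reach is approached as far as the arm can. A call with a gripper value outside its range is refused whole. "hand" is the gripper's target within -1 to 1 (fully open at 1, half-way at 0, shut at -1), set as the call begins (left out, the last holds). The fingers move at their own pace and stop on an object; the grip force is fixed at half the most. Time passes only in rows, so rows that repeat a pose let the fingers close. It gives the time, the measured TCP pose, the force and the opening at its end, in the units of the state.
- read_state(): the state, without advancing time (a new reading comes with each control period).
- get_image(name): name is "scene" or "top" or "wrist"; returns the picture (480x640x3 uint8, red, green, blue); there is no depth.
- calibration(name): a dict with "fx", "fy", "cx", "cy" (pixels), "position" and "rotation" of the camera in the world; the wrist camera has in their place "hand_eye" (4x4, takes a point from camera to tool coordinates, whose origin is the TCP and whose axes are the flange's). Camera axes: x right, y up, looking along -z (the intrinsics and any distortion apply to the point x, -y, -z); pixel columns grow to the right and rows downward; lengths in mm; the calibration is good to about 2 mm. A picture is of the moment at which its call begins: read the wrist's pose just before it. calibration takes no time and is no camera call.
- job_done(): hands the job in, once; it reports no verdict.
The state is a dict: "clock": time; "joints": joint angles; "joint_vel": joint speeds; "joint_efforts": joint torques, N m; "position": TCP position; "ee_rot": TCP orientation; "contact_force": force on the tool from outside, world axes, zero at the start; "wrist_torque": the same for the moment, N m; "gripper_width": finger opening in mm.
Only numpy, scipy, OpenCV 4.12 (cv2) and the standard library are available. Lean on these libraries where they do the work, as an engineer would, in place of code of your own. Each camera call takes 0.05 s, during which the arm holds its last target.

## Working session

There is one attempt and no reset: what is moved stays moved. The work goes in short steps, Python scripts to look and compute and a tool call to move; the robot and the scene stay as the last step left them, time stands still between calls to the robot, and variables do not carry over. Pictures are saved under pics/ and viewed, and the job is handed in when it is done.

Besides the shell and the picture viewer there is one more tool, called after "Emit:" in YAML: its name, and indented under it one key for each argument. jog_arm: Moves the arm, as the interface text tells. Its arguments: {"type":"object","properties":{"increments":{"type":"array"},"hand":{"type":"number"}},"required":["increments"]}

```bash
mkdir -p pics; ls
python3 - <<'E'
from bench import *
import cv2
s=read_state();print(s)
for n in ["scene","top","wrist"]:
    im=get_image(n);cv2.imwrite(f"pics/{n}0.png",im[:,:,::-1]);print(n,calibration(n))
E
```

```text
pics
{'clock': 0.0, 'joints': array([-1.00239450e+00,  3.85580131e-01,  6.62422657e-03, -4.79157032e-04,
       -1.19399479e+00, -2.58610223e-01]), 'joint_vel': array([ 2.37860567e-04, -4.40229547e-06, -6.04886105e-04, -7.34662809e-04,
       -3.35073304e-04,  9.18059767e-06]), 'joint_efforts': array([-6.90831669e-06, -3.92286158e+01,  1.88395482e+01,  4.18580979e+00,
       -4.74885106e-03, -2.51515911e-05]), 'position': array([ 190.37560142, -594.67627827,  223.70968388]), 'ee_rot': array([-1.54189723e-01,  9.88040647e-01,  1.07587400e-03, -2.28928741e-04]), 'contact_force': array([ 0.4606256 ,  0.65355267, -0.00073226]), 'wrist_torque': array([0.035591  , 0.04619161, 0.03256994]), 'gripper_width': 85.60168917356887}
scene {'fx': 588.3330385158788, 'fy': 588.3330385158788, 'cx': 323.67829555408116, 'cy': 240.28875355816422, 'position': array([1474.14404889,   58.30146828, 1179.79959672]), 'rotation': array([0.23076114, 0.24694508, 0.67730192, 0.65347496])}
top {'fx': 465.53326032895313, 'fy': 465.53326032895313, 'cx': 316.77633160913706, 'cy': 244.65206354729634, 'position': array([ 336.0763357 ,   -3.43543254, 1273.90677925]), 'rotation': array([-0.05702357,  0.06565898,  0.7069143 , -0.70193261])}
wrist {'fx': 375.56950013472675, 'fy': 375.56950013472675, 'cx': 321.958678704155, 'cy': 236.0921761814975, 'hand_eye': array([[ 8.29911064e-05,  9.58054717e-01,  2.86585333e-01,
         7.19584879e+01],
       [ 9.99999375e-01,  2.40110030e-04, -1.09227363e-03,
         2.19995948e-01],
       [-1.11526991e-03,  2.86585244e-01, -9.58054098e-01,
        -1.48493374e+02],
       [ 0.00000000e+00,  0.00000000e+00,  0.00000000e+00,
         1.00000000e+00]])}
```

View pics/scene0.png

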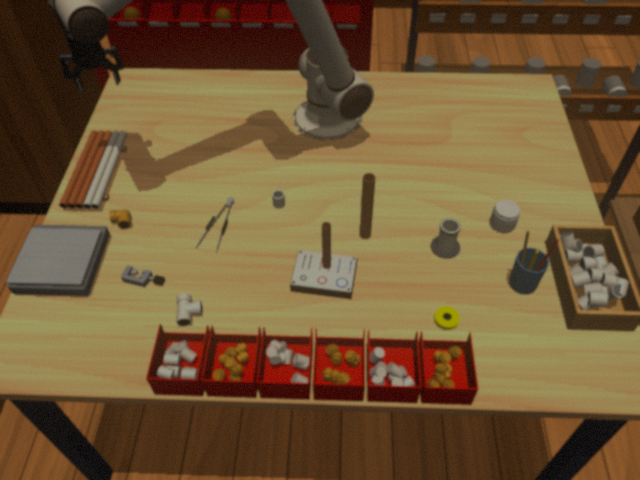

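View pics/top0.png

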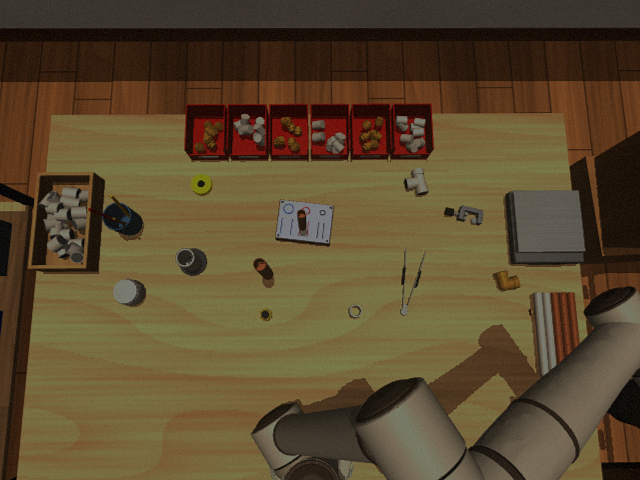

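View pics/wrist0.png

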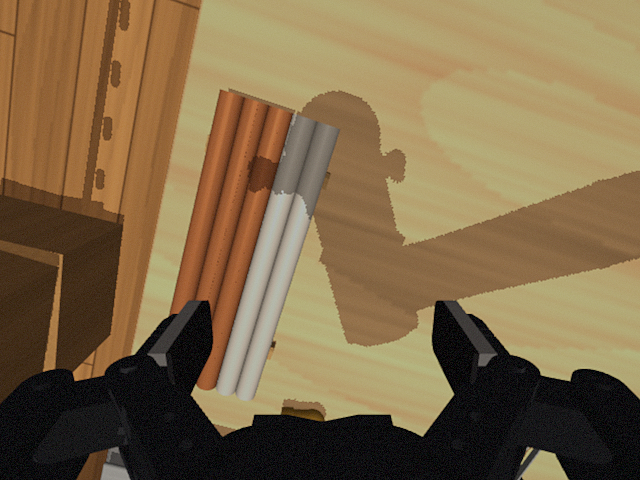

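```bash
cat > h.py <<'E'
from bench import *
import numpy as np, cv2
from scipy.spatial.transform import Rotation as R
def cam(n,st=None):
    c=calibration(n);K=np.array([[c['fx'],0,c['cx']],[0,c['fy'],c['cy']],[0,0,1]])
    if n=='wrist':
        H=np.array(c['hand_eye']); Rt=R.from_quat(st['ee_rot']).as_matrix()
        Rc=Rt@H[:3,:3]; p=Rt@H[:3,3]+st['position']
    else: Rc=R.from_quat(c['rotation']).as_matrix(); p=np.array(c['position'])
    return K,Rc,p,c.get('distortion')
def ray(C,uv):
    K,Rc,p,_=C; x=(uv[0]-K[0,2])/K[0,0]; y=(uv[1]-K[1,2])/K[1,1]
    d=Rc@np.array([x,-y,-1.]); return p,d/np.linalg.norm(d)
def onz(C,uv,z):
    p,d=ray(C,uv); return p+d*(z-p[2])/d[2]
def tri(rs):
    A=0;b=0
    for p,d in rs:
        M=np.eye(3)-np.outer(d,d);A=A+M;b=b+M@p
    X=np.linalg.solve(A,b); return X,[np.linalg.norm((np.eye(3)-np.outer(d,d))@(X-p)) for p,d in rs]
def proj(C,X):
    K,Rc,p,_=C; q=Rc.T@(np.asarray(X,float)-p); return np.array([K[0,2]+K[0,0]*q[0]/-q[2],K[1,2]-K[1,1]*q[1]/-q[2]])
def crop(im,x0,y0,w,h,f,name):
    cv2.imwrite(name,cv2.resize(im[y0:y0+h,x0:x0+w,::-1],None,fx=f,fy=f,interpolation=cv2.INTER_CUBIC))
E
python3 - <<'E'
import cv2
a=cv2.imread('pics/scene0.png');b=cv2.imread('pics/top0.png')
f=lambda im,x,y,w,h:cv2.resize(im[y:y+h,x:x+w],(w*4,h*4),interpolation=cv2.INTER_CUBIC)
cv2.imwrite('pics/c1.png',f(a,280,165,190,140))
cv2.imwrite('pics/c2.png',f(b,170,190,200,130))
import numpy as np
cv2.imwrite('pics/c3.png',np.hstack([f(a,185,185,100,80),f(b,385,240,60,80)]))
E
```

```text
(no output)
```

View pics/c1.png

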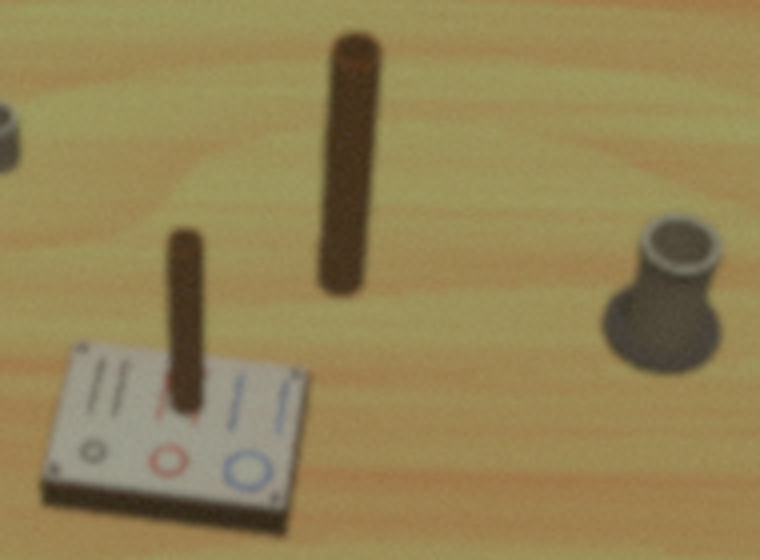

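View pics/c2.png

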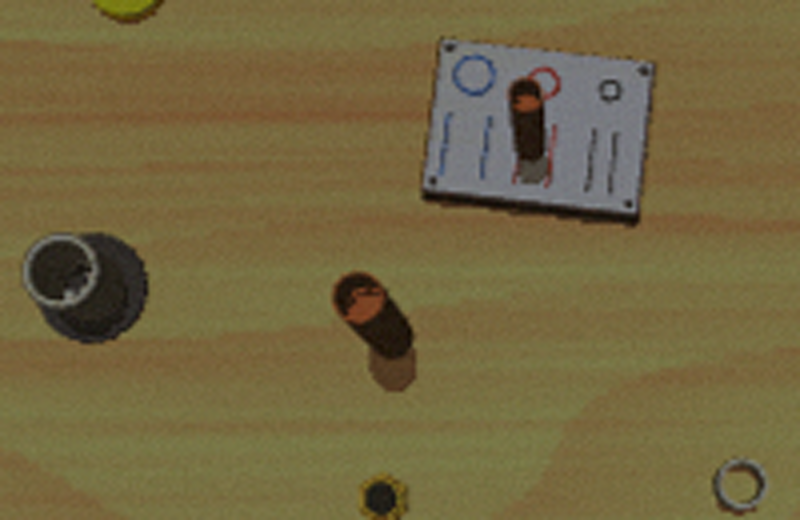

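View pics/c3.png

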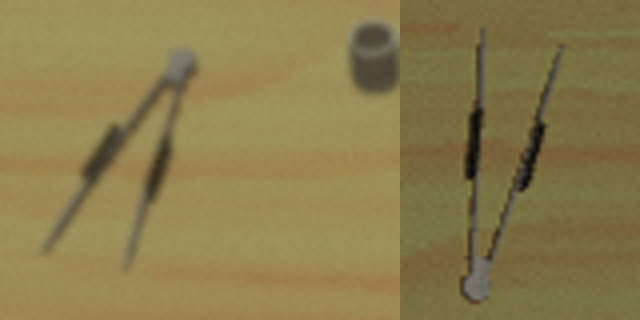

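```bash
cat > m.py <<'E'
from h import *
S=cam('scene');T=cam('top')
s=lambda u,v:ray(S,(280+u/4,165+v/4)); t=lambda u,v:ray(T,(170+u/4,190+v/4))
s3=lambda u,v:ray(S,(185+u/4,185+v/4)); t3=lambda u,v:ray(T,(385+(u-400)/4,240+v/4))
P={}
def go(n,a,b):
    X,e=tri([a,b]);P[n]=X;print(n,X.round(1),np.round(e,1))
go('tubetop',s(185,237),t(526,92))
go('bigtop',s(357,45),t(360,297))
go('bigbot',s(340,285),t(393,350))
go('cuprim',s(681,245),t(60,270))
go('nearR',s(73,343),t(637,214))
go('nearL',s(312,370),t(424,193))
go('farL',s(290,512),t(441,38))
go('farR',s(45,482),t(656,64))
go('bow',s3(181,62),t3(478,285))
go('tipL',s3(127,268),t3(482,30))
go('tipR',s3(45,250),t3(561,46))
go('gripL',s3(159,170),t3(475,145))
go('gripR',s3(103,152),t3(531,157))
go('redring',s(169,460),t(544,84))
E
python3 m.py
```

```text
tubetop [605.4  19.1 181.7] [0.5 0.5]
bigtop [477.8 114.9 209.8] [1.1 1.1]
bigbot [470.8 115.8 -17.7] [0.4 0.4]
cuprim [513.9 321.6  80. ] [0.2 0.2]
nearR [558.4 -53.6  24. ] [0.1 0.1]
nearL [574.   94.1  22.3] [2.4 2.4]
farL [682.7  82.1  24.8] [1.6 1.6]
farR [664.  -65.8  22.3] [2.5 2.5]
bow [ 374.2 -254.6    6.3] [0.9 0.9]
tipL [ 549.9 -265.6    0. ] [1.1 1.1]
tipR [ 538.1 -320.1    1.6] [0.8 0.8]
gripL [ 469.4 -256.6    3.2] [1.3 1.3]
gripR [ 460.3 -293.8    9.5] [0.8 0.8]
redring [649.    9.9  27.4] [0.6 0.6]
```

```bash
cat >> h.py <<'E'
def shift(target,yawx=None,st=None):
    "tool-frame shift in m, and turn deg so that tool x points at world angle yawx (deg)"
    st=st or read_state(); Rt=R.from_quat(st['ee_rot']).as_matrix()
    d=Rt.T@(np.asarray(target,float)-st['position'])/1000
    a=np.degrees(np.arctan2(Rt[1,0],Rt[0,0])); t=None
    if yawx is not None: t=-((yawx-a+180)%360-180)
    print('shift',d.round(4),'yaw now',a.round(2),'turn',t,'tilt',np.degrees(np.arccos(-Rt[2,2])).round(2))
E
python3 -c "
from h import *
shift((560,15,240),174)"
```

```text
shift [-0.5378  0.4682 -0.0153] yaw now -162.26 turn 23.742371413491696 tilt 0.09
```

Emit:
jog_arm:
  increments:
    - [-0.045, 0.039, -0.015, 4]
    - [-0.09, 0.078, -0.015, 8]
    - [-0.135, 0.117, -0.015, 12]
    - [-0.18, 0.156, -0.015, 16]
    - [-0.225, 0.195, -0.015, 20]
    - [-0.27, 0.234, -0.015, 24]
    - [-0.315, 0.273, -0.015, 24]
    - [-0.36, 0.312, -0.015, 24]
    - [-0.405, 0.351, -0.015, 24]
    - [-0.45, 0.39, -0.015, 24]
  hand: 1

```text
clock: 1.4
position: [500.7, -84.3, 239.6]
ee_rot: [0.054, 0.999, 0.001, -0.0]
contact_force: [0.3, -1.5, -0.6]
gripper_width: 85.6
```

```bash
python3 -c "
from h import *
shift((560,15,240),174)"
```

```text
shift [-0.0481  0.1052 -0.0002] yaw now 173.76 turn -0.23557034090111983 tilt 0.09
```

```bash
cat > w.py <<'E'
from h import *
import sys,json
n=sys.argv[1]; st=read_state(); im=get_image('wrist'); cv2.imwrite(f'pics/{n}.png',im[:,:,::-1])
json.dump({k:list(map(float,st[k])) for k in('position','ee_rot')},open(f'pics/{n}.json','w')); print(st['clock'],st['position'].round(1),st['joints'].round(2))
E
python3 w.py w1
```

```text
1.4 [500.7 -84.3 239.6] [ 0.15  0.17 -0.25 -0.   -1.15 -1.83]
```

Emit:
jog_arm:
  increments:
    - [-0.024, 0.052, 0, 0]
    - [-0.048, 0.105, 0, 0]
    - [-0.048, 0.105, 0, 0]

```text
clock: 1.82
position: [564.5, 22.4, 238.6]
ee_rot: [0.05, 0.999, 0.001, 0.001]
contact_force: [-0.0, -1.4, -1.1]
gripper_width: 85.6
```

```bash
python3 w.py w2
```

```text
1.825 [564.5  22.4 238.6] [ 0.33  0.27 -0.12 -0.   -1.18 -2.  ]
```

View pics/w1.png

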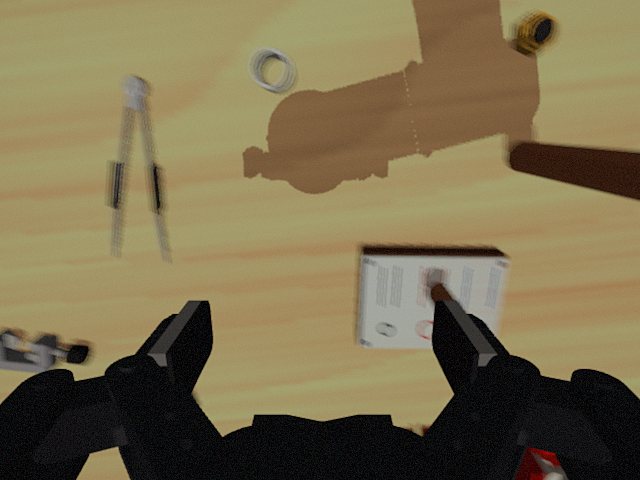

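View pics/w2.png

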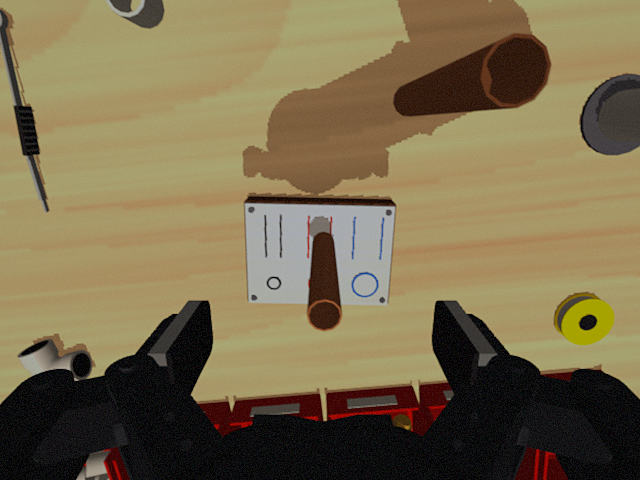

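Run:
```python
from h import *;import json
st=json.load(open('pics/w2.json'));C=cam('wrist',st)
T=cam('top');S=cam('scene')
a=ray(C,(324,315)); 
print(tri([a,ray(T,(301.5,213)),ray(S,(326.2,224.2))]), onz(C,(324,315),180))
for p in [(320,240),(250.5,209.5),(390.5,213),(381.5,299.5),(254,297),(319.5,232)]: print(p,onz(C,p,30).round(1))
```

```text
(array([604.90375563,  19.58979707, 181.01192297]), [np.float64(1.1862944061395997), np.float64(1.170156612419661), np.float64(0.24365764550638155)]) [604.86390742  20.62372763 180.        ]
(320, 240) [603.   18.1  30. ]
(250.5, 209.5) [565.4 -45.9  30. ]
(390.5, 213) [582.6  89.3  30. ]
(381.5, 299.5) [674.4  75.5  30. ]
(254, 297) [658.  -56.6  30. ]
(319.5, 232) [594.7  18.4  30. ]
```

```bash
python3 -c "
from h import *
shift((605,19.5,145),174)"
```

```text
shift [-0.0415  0.0027  0.0937] yaw now 174.17 turn 0.1718079969739108 tilt 0.13
```

Emit:
jog_arm:
  increments:
    - [-0.025, 0.003, 0, 0]
    - [-0.041, 0.003, 0.005, 0]
    - [-0.041, 0.003, 0.03, 0]
    - [-0.041, 0.003, 0.06, 0]
    - [-0.041, 0.003, 0.085, 0]
    - [-0.041, 0.003, 0.093, 0]
    - [-0.041, 0.003, 0.093, 0]
    - [-0.041, 0.003, 0.093, 0]

```text
clock: 2.88
position: [605.3, 19.8, 147.0]
ee_rot: [0.051, 0.999, 0.001, 0.001]
contact_force: [1.1, 1.4, 0.5]
gripper_width: 85.3
```

```bash
python3 w.py w3; python3 -c "
from h import *
shift((605,19.5,145),174)"
```

```text
2.875 [605.3  19.8 147. ] [ 0.3   0.41 -0.15 -0.   -1.   -1.97]
shift [ 0.0002 -0.0004  0.002 ] yaw now 174.17 turn 0.16758795443604413 tilt 0.22
```

View pics/w3.png

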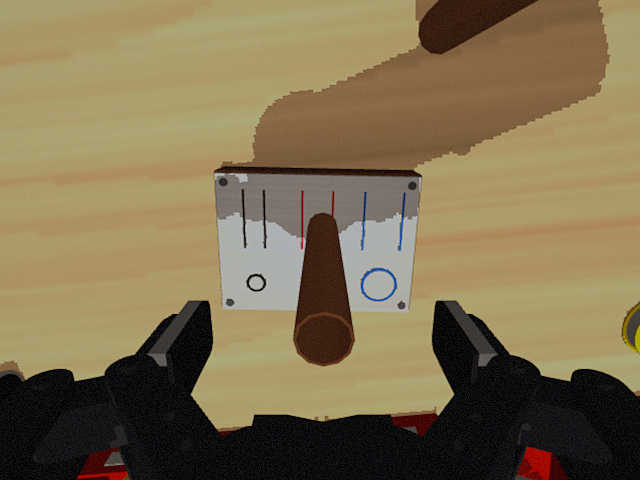

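Emit:
jog_arm:
  increments:
    - [0, 0, 0.001, 0]
    - [0, 0, 0.001, 0]
    - [0, 0, 0.001, 0]
    - [0, 0, 0.001, 0]
    - [0, 0, 0.001, 0]
    - [0, 0, 0.001, 0]
    - [0, 0, 0.001, 0]
  hand: -1

```text
clock: 3.8
position: [605.5, 19.9, 146.3]
ee_rot: [0.051, 0.999, 0.001, 0.002]
contact_force: [-0.3, 0.7, 1.4]
gripper_width: 20.6
```

Run:
```python
from h import *;import json
st=json.load(open('pics/w3.json'));C=cam('wrist',st)
for p in [(223,182),(412,185.5),(401.5,305.5),(229.5,302.5),(302.5,191.5),(301.5,248),(333,192),(244,190),(246,248),(265,190),(365,192),(404,193)]: print(p,onz(C,p,30).round(1))
shift((605,19.5,145))
print(read_state()['gripper_width'])
```

```text
(223, 182) [565.9 -45.3  30. ]
(412, 185.5) [582.1  87.6  30. ]
(401.5, 305.5) [675.6  76.3  30. ]
(229.5, 302.5) [659.2 -56.9  30. ]
(302.5, 191.5) [578.4   9.8  30. ]
(301.5, 248) [620.5   4.1  30. ]
(333, 192) [581.   31.4  30. ]
(244, 190) [573.1 -31.5  30. ]
(246, 248) [616.2 -37.   30. ]
(265, 190) [574.6 -16.6  30. ]
(365, 192) [583.3  54.   30. ]
(404, 193) [586.9  81.7  30. ]
shift [ 0.0005 -0.0005  0.0013] yaw now 174.18 turn None tilt 0.26
20.570765250403976
```

Emit:
jog_arm:
  increments:
    - [0, 0, -0.01, 0]
    - [0, 0, -0.035, 0]
    - [0, 0, -0.07, 0]
    - [0, 0, -0.105, 0]
    - [0, 0, -0.125, 0]
    - [0, 0, -0.125, 0]

```text
clock: 4.55
position: [605.7, 19.7, 273.3]
ee_rot: [0.051, 0.999, 0.002, 0.004]
contact_force: [0.2, -0.4, -1.0]
gripper_width: 20.2
```

```bash
python3 -c "
from h import *
print(read_state()['gripper_width'])
shift((490,250,270),174);shift((514,321.6,270),174)"
```

```text
20.19429894784789
shift [0.1385 0.2173 0.0033] yaw now 174.17 turn 0.17486941929166733 tilt 0.47
shift [0.1219 0.291  0.0037] yaw now 174.17 turn 0.17486941929166733 tilt 0.47
```

Emit:
jog_arm:
  increments:
    - [0.01, 0.025, 0.002, 0]
    - [0.03, 0.065, 0.002, 0]
    - [0.06, 0.105, 0.002, 0]
    - [0.09, 0.145, 0.002, 0]
    - [0.115, 0.18, 0.002, 0]
    - [0.132, 0.205, 0.002, 0]
    - [0.138, 0.217, 0.002, 0]
    - [0.138, 0.217, 0.002, 0]
    - [0.138, 0.217, 0.002, 0]

```text
clock: 5.68
position: [490.7, 248.8, 270.8]
ee_rot: [0.051, 0.999, 0.002, 0.003]
contact_force: [0.2, 0.7, -0.7]
gripper_width: 20.4
```

```bash
python3 w.py w4; python3 -c "
from h import *
im=get_image('top');crop(im,160,160,160,130,4,'pics/t4.png');im=get_image('scene');crop(im,360,130,150,150,4,'pics/s4.png')"
```

```text
5.675 [490.7 248.8 270.8] [ 0.77  0.22 -0.11  0.   -1.23 -2.44]
```

View pics/w4.png

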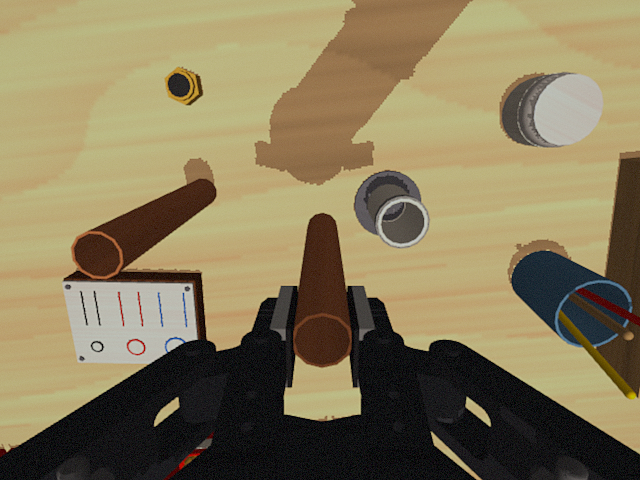

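View pics/s4.png

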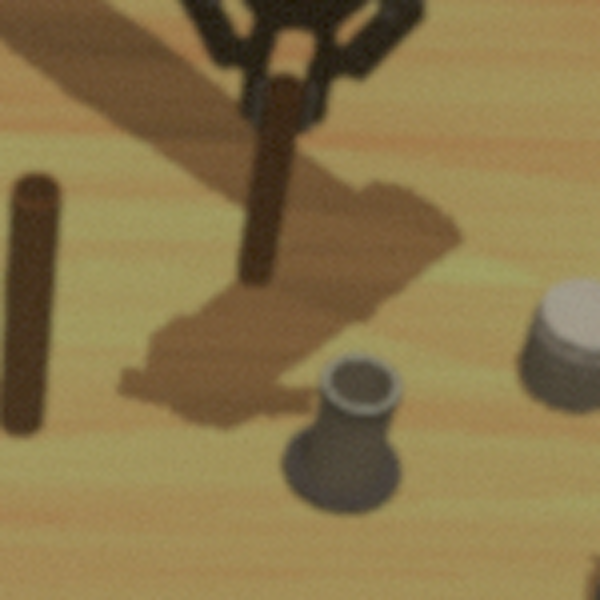

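Run:
```python
from h import *;import json
st=json.load(open('pics/w4.json'));C=cam('wrist',st)
S=cam('scene');T=cam('top')
print(tri([ray(C,(402,221.5)),ray(S,(450.2,226.2)),ray(T,(185,257.5))]))
print(onz(C,(402,221.5),85), 'foot',onz(C,(388,203),2))
Rt=R.from_quat(st['ee_rot']).as_matrix()
# tube axis predicted
for d in (-35,115): 
  X=np.array(st['position'])+Rt@[0,0,d];print(X.round(1),proj(C,X),proj(S,X))
```

```text
(array([514.14540324, 321.89929119,  80.49917901]), [np.float64(1.0360714433562226), np.float64(0.699136096991409), np.float64(0.41202825457869646)])
[513.23315619 322.02313724  85.        ] foot [513.62374252 323.45677646   2.        ]
[490.4 248.7 305.8] [319.79044739 342.47399711] [431.91160848 150.13504233]
[491.4 249.1 155.8] [320.75396743 227.45674297] [423.86676371 197.68402512]
```

```bash
python3 -c "
from h import *
shift((514.5,321.5,270),174);shift((514.5,321.5,124),174)"
```

```text
shift [-0.0161  0.0748  0.0016] yaw now 174.09 turn 0.0887619013057872 tilt 0.45
shift [-0.0151  0.0742  0.1476] yaw now 174.09 turn 0.0887619013057872 tilt 0.45
```

Emit:
jog_arm:
  increments:
    - [-0.005, 0.025, 0, 0]
    - [-0.013, 0.06, 0, 0]
    - [-0.016, 0.074, 0.01, 0]
    - [-0.016, 0.074, 0.03, 0]
    - [-0.015, 0.074, 0.05, 0]
    - [-0.015, 0.074, 0.055, 0]
    - [-0.015, 0.074, 0.055, 0]

```text
clock: 6.7
position: [513.9, 320.6, 216.5]
ee_rot: [0.052, 0.999, 0.002, 0.003]
contact_force: [-0.1, 0.2, -0.2]
gripper_width: 20.0
```

```bash
python3 w.py w5;python3 -c "
from h import *
shift((514.5,321.5,124),174)
im=get_image('scene');crop(im,400,150,100,120,5,'pics/s5.png')"
```

```text
6.7 [513.9 320.6 216.5] [ 0.83  0.35 -0.06  0.   -1.15 -2.5 ]
shift [0.0004 0.0002 0.0932] yaw now 174.08 turn 0.07618428798500076 tilt 0.51
```

View pics/w5.png

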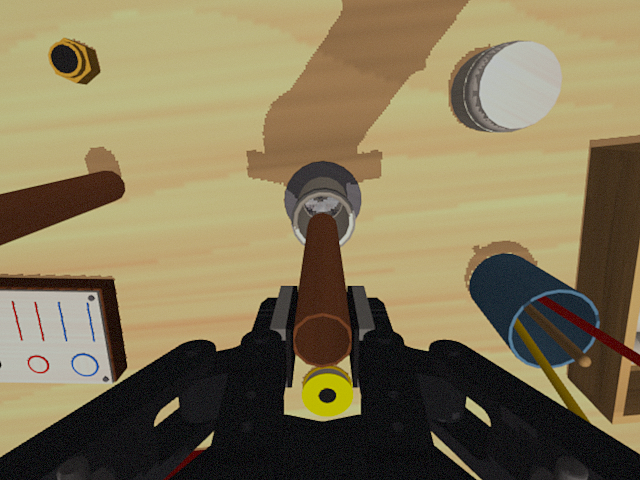

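View pics/s5.png

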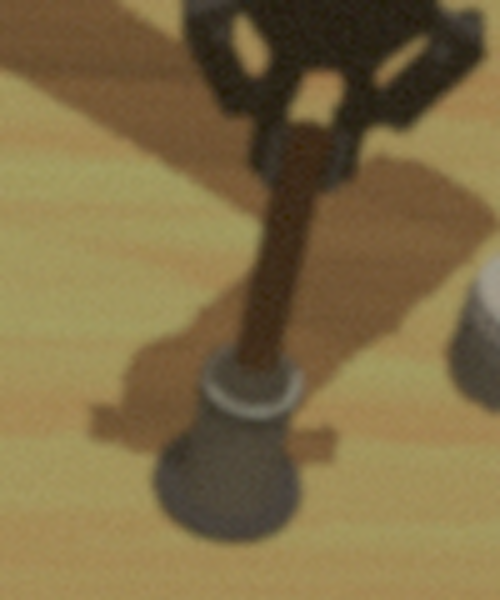

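Emit:
jog_arm:
  increments:
    - [0, 0, 0.015, 0]
    - [0, 0, 0.04, 0]
    - [0, 0, 0.065, 0]
    - [0, 0, 0.083, 0]
    - [0, 0, 0.09, 0]
    - [0, 0, 0.09, 0]
    - [0, 0, 0.09, 0]

```text
clock: 7.68
position: [515.5, 321.9, 128.4]
ee_rot: [0.052, 0.999, 0.003, 0.005]
contact_force: [-0.4, -0.4, -1.2]
gripper_width: 20.3
```

Emit:
jog_arm:
  increments:
    - [0, 0, 0.002, 0]
    - [0, 0, 0.004, 0]
    - [0, 0, 0.004, 0]

```text
clock: 8.05
position: [515.4, 321.8, 124.4]
ee_rot: [0.052, 0.999, 0.003, 0.005]
contact_force: [-0.4, -0.0, -0.9]
gripper_width: 20.4
```

```bash
python3 w.py w6;python3 -c "
from h import *
im=get_image('scene');crop(im,400,150,100,120,5,'pics/s6.png')"
```

```text
8.05 [515.4 321.8 124.4] [ 0.83  0.44 -0.18  0.   -0.94 -2.5 ]
```

View pics/s6.png

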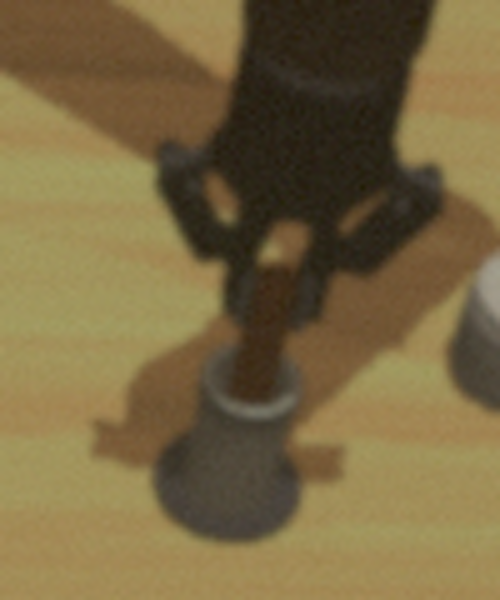

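In the cup, no side contact. Down to touch.

Emit:
jog_arm:
  increments:
    - [0, 0, 0.002, 0]
    - [0, 0, 0.003, 0]
    - [0, 0, 0.003, 0]

```text
clock: 8.52
position: [515.5, 321.9, 121.4]
ee_rot: [0.051, 0.999, 0.003, 0.005]
contact_force: [0.6, -1.3, -0.8]
gripper_width: 20.1
```

Emit:
jog_arm:
  increments:
    - [0, 0, 0.001, 0]
    - [0, 0, 0.002, 0]
    - [0, 0, 0.002, 0]

```text
clock: 8.9
position: [516.3, 322.1, 121.3]
ee_rot: [0.051, 0.999, 0.003, 0.006]
contact_force: [-0.5, -1.1, 7.4]
gripper_width: 20.3
```

Emit:
jog_arm:
  increments:
    - [0, 0, -0.001, 0]
    - [0, 0, -0.001, 0]
    - [0, 0, -0.001, 0]
    - [0, 0, -0.001, 0]
    - [0, 0, -0.001, 0]
    - [0, 0, -0.001, 0]
    - [0, 0, -0.001, 0]
  hand: 1

```text
clock: 9.78
position: [516.3, 322.1, 122.3]
ee_rot: [0.051, 0.999, 0.003, 0.006]
contact_force: [-0.1, -0.2, 0.4]
gripper_width: 85.1
```

Emit:
jog_arm:
  increments:
    - [0, 0, -0.01, 0]
    - [0, 0, -0.04, 0]
    - [0, 0, -0.08, 0]
    - [0, 0, -0.12, 0]
    - [0, 0, -0.135, 0]

```text
clock: 10.4
position: [515.6, 321.9, 261.1]
ee_rot: [0.051, 0.999, 0.005, 0.008]
contact_force: [0.3, 0.5, -0.5]
gripper_width: 85.6
```

```bash
python3 w.py w7;python3 -c "
from h import *
im=get_image('scene');crop(im,400,150,100,120,5,'pics/s7.png')
shift((470,-140,255),167.5)"
```

```text
10.4 [515.6 321.9 261.1] [ 0.83  0.32  0.01  0.01 -1.23 -2.5 ]
shift [-2.20e-03 -4.64e-01 -4.00e-04] yaw now 174.13 turn 6.633318007409969 tilt 1.01
```

View pics/s7.png

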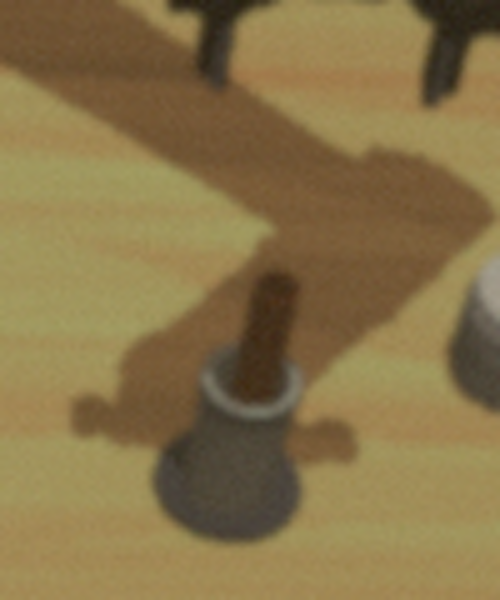

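View pics/w7.png

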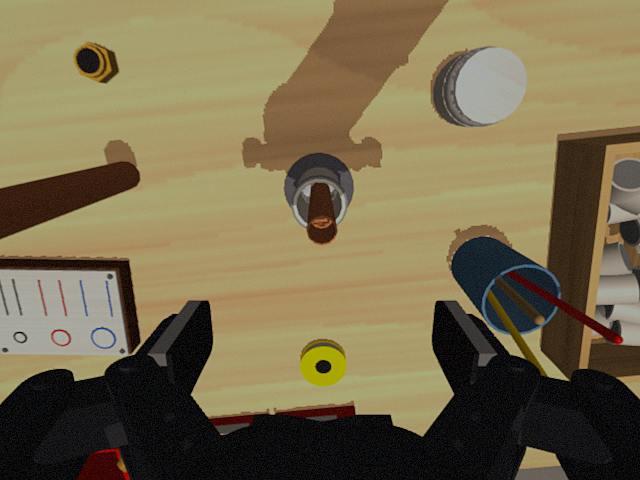

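Emit:
jog_arm:
  increments:
    - [0, -0.03, -0.02, 0]
    - [0, -0.08, -0.035, 0]
    - [0, -0.135, -0.035, 1]
    - [0, -0.19, -0.035, 2]
    - [0, -0.25, -0.035, 3]
    - [0, -0.31, -0.035, 4]
    - [0, -0.37, -0.035, 5]
    - [0, -0.42, -0.035, 6.6]
    - [0, -0.455, -0.035, 6.6]
    - [0, -0.464, -0.035, 6.6]

```text
clock: 11.75
position: [466.1, -141.6, 287.7]
ee_rot: [0.11, 0.994, 0.005, 0.005]
contact_force: [0.3, -0.2, 0.1]
gripper_width: 85.7
```

Emit:
jog_arm:
  increments:
    - [0, 0, 0, 0]
    - [0, 0, 0, 0]

```text
clock: 12.0
position: [466.0, -140.7, 287.0]
ee_rot: [0.11, 0.994, 0.005, 0.004]
contact_force: [-0.0, -0.4, 0.5]
gripper_width: 85.5
```

```bash
python3 w.py w8; python3 -c "
from h import *
shift((440,-245,250),167.5)"
```

```text
12.0 [ 466.  -140.7  287. ] [ 0.03  0.1  -0.21 -0.01 -1.25 -1.82]
shift [ 0.0031 -0.108   0.036 ] yaw now 167.43 turn -0.06747234663151858 tilt 0.82
```

View pics/w8.png

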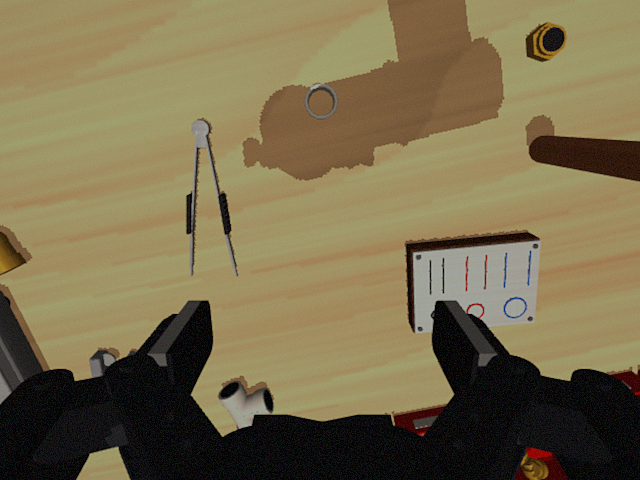

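Emit:
jog_arm:
  increments:
    - [0.001, -0.04, 0.015, 0]
    - [0.002, -0.085, 0.03, 0]
    - [0.003, -0.108, 0.036, 0]
    - [0.003, -0.108, 0.036, 0]
    - [0.003, -0.108, 0.036, 0]

```text
clock: 12.68
position: [440.7, -244.3, 250.3]
ee_rot: [0.109, 0.994, 0.005, 0.005]
contact_force: [-0.5, -0.3, -0.5]
gripper_width: 85.8
```

```bash
python3 w.py w9; python3 -c "
import cv2
im=cv2.imread('pics/w9.png');cv2.imwrite('pics/c9.png',cv2.resize(im[100:330,220:440],None,fx=2.6,fy=2.6,interpolation=cv2.INTER_CUBIC))
im=cv2.imread('pics/w8.png');cv2.imwrite('pics/c8.png',cv2.resize(im[110:290,160:270],None,fx=3,fy=3,interpolation=cv2.INTER_CUBIC))"
```

```text
12.675 [ 440.7 -244.3  250.3] [-0.19  0.16 -0.24 -0.01 -1.17 -1.59]
```

View pics/w9.png

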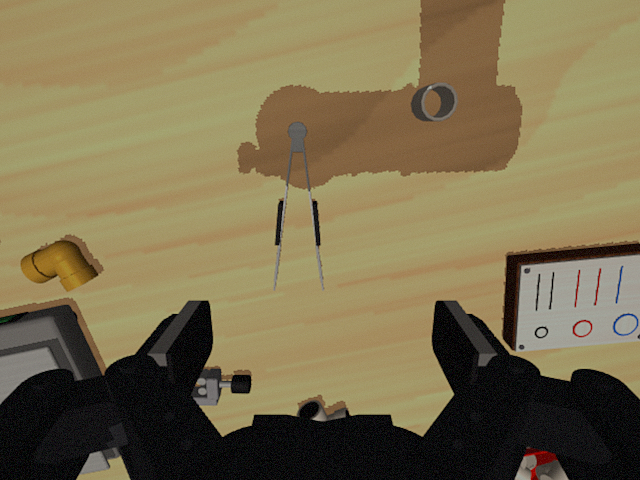

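View pics/c9.png

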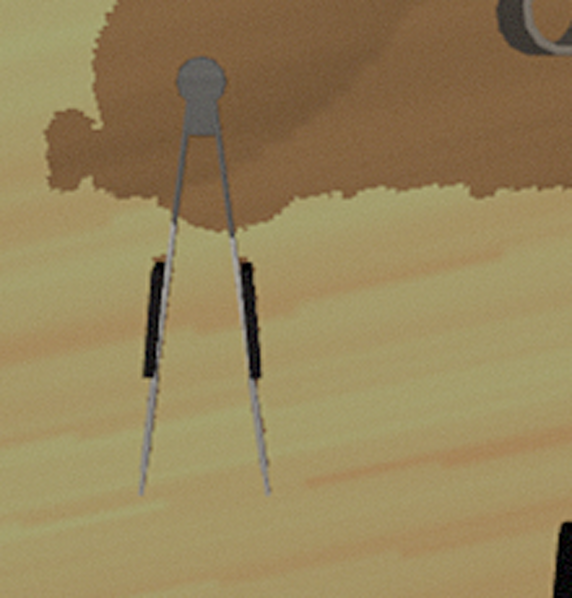

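View pics/c8.png

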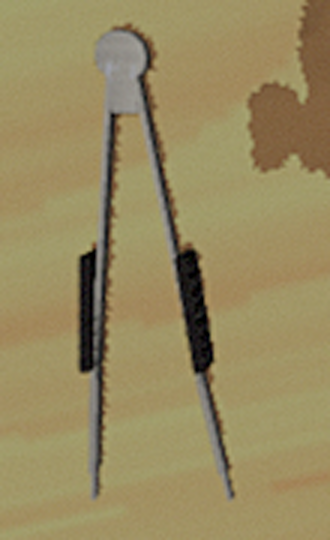

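Run:
```python
from h import *;import json
C8=cam('wrist',json.load(open('pics/w8.json')));C9=cam('wrist',json.load(open('pics/w9.json')))
a=lambda u,v:ray(C8,(160+u/3,110+v/3)); b=lambda u,v:ray(C9,(220+u/2.6,100+v/2.6))
P={}
for n,p,q in [('bow',(122,55),(201,81)),('tipR',(94,497),(141,494)),('tipL',(232,497),(269,494)),('gR',(88,313),(156,320)),('gL',(196,313),(250,321))]:
    X,e=tri([a(*p),b(*q)]);P[n]=X;print(n,X.round(1),np.round(e,1), onz(C8,(160+p[0]/3,110+p[1]/3),{'g':16,'t':3,'b':8}[n[0]]).round(1), onz(C9,(220+q[0]/2.6,100+q[1]/2.6),{'g':16,'t':3,'b':8}[n[0]]).round(1))
m=(P['tipL']+P['tipR'])/2; g=(P['gL']+P['gR'])/2
print(m,g,np.linalg.norm(P['tipL']-P['tipR']),np.degrees(np.arctan2(*(m-P['bow'])[1::-1])))
shift((g[0],g[1],100))
```

```text
bow [ 374.4 -250.8    9.1] [0.1 0.1] [ 374.2 -251.1    8. ] [ 374.5 -250.9    8. ]
tipR [ 539.1 -318.     3.7] [0.5 0.5] [ 538.9 -318.1    3. ] [ 539.9 -318.4    3. ]
tipL [ 552.1 -263.     2.9] [0.5 0.5] [ 551.6 -262.8    3. ] [ 552.5 -263.2    3. ]
gR [ 461.4 -290.2   16.3] [0.5 0.5] [ 461.9 -290.5   16. ] [ 461.  -290.1   16. ]
gL [ 472.8 -253.8    5. ] [0.2 0.2] [ 471.  -250.6   16. ] [ 469.8 -253.1   16. ]
[ 545.58665897 -290.53102571    3.31416872] [ 467.11191272 -272.01846121   10.6703411 ] 56.504439567918205 -13.07220566234823
shift [-0.0304 -0.0233  0.1504] yaw now 167.52 turn None tilt 0.86
```

```bash
python3 -c "
from h import *
shift((467.4,-272.2,70),166.9)"
```

```text
shift [-0.0304 -0.0237  0.1804] yaw now 167.52 turn 0.6220019203044558 tilt 0.86
```

Emit:
jog_arm:
  increments:
    - [-0.015, -0.012, 0.03, 0.6]
    - [-0.0304, -0.0237, 0.07, 0.6]
    - [-0.0304, -0.0237, 0.11, 0.6]
    - [-0.0304, -0.0237, 0.15, 0.6]
    - [-0.0304, -0.0237, 0.175, 0.6]
    - [-0.0304, -0.0237, 0.18, 0.6]
    - [-0.0304, -0.0237, 0.18, 0.6]
    - [-0.0304, -0.0237, 0.18, 0.6]

```text
clock: 13.72
position: [468.6, -272.2, 71.9]
ee_rot: [0.113, 0.994, 0.005, 0.007]
contact_force: [-0.2, -0.6, -0.4]
gripper_width: 85.4
```

```bash
python3 w.py w10;  python3 -c "
from h import *
shift((467.4,-272.2,20.5),166.9)"
```

```text
13.725 [ 468.6 -272.2   71.9] [-0.23  0.4  -0.39 -0.02 -0.76 -1.55]
shift [ 0.0016 -0.0008  0.0513] yaw now 166.95 turn 0.04772951967643735 tilt 0.96
```

View pics/w10.png

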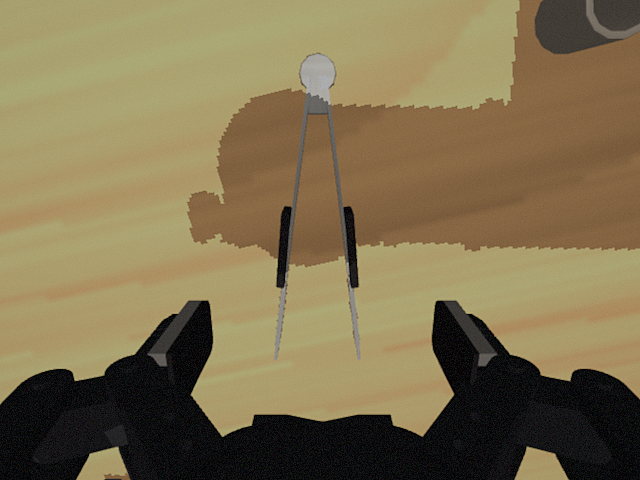

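Run:
```python
from h import *;import json
st=json.load(open('pics/w10.json'));C=cam('wrist',st)
L=onz(C,(358,358),3);Rr=onz(C,(276,359),3);b=onz(C,(318,72),8)
gl=onz(C,(351,247),17);gr=onz(C,(284,247),17)
print(L,Rr,b,(L+Rr)/2,np.linalg.norm(L-Rr),np.degrees(np.arctan2(*((L+Rr)/2-b)[1::-1])),gl,gr,(gl+gr)/2)
print(R.from_quat(st['ee_rot']).as_matrix()[:,2])
for u in [(212,330),(433,330)]: print(onz(C,u,70))
```

```text
[ 551.86469312 -264.83193346    3.        ] [ 539.73196005 -318.58960289    3.        ] [ 373.65043371 -250.67234125    8.        ] [ 545.79832658 -291.71076817    3.        ] 55.1098016096497 -13.408507840829627 [ 468.45473155 -253.59866029   17.        ] [ 459.68926449 -290.76272199   17.        ] [ 464.07199802 -272.18069114   17.        ]
[ 0.01439752  0.00871005 -0.99985841]
[ 473.8718835 -323.3823072   70.       ]
[ 497.14447839 -226.1533911    70.        ]
```

Emit:
jog_arm:
  increments:
    - [0.0015, -0.001, 0.015, 0.2]
    - [0.0015, -0.001, 0.032, 0.2]
    - [0.0015, -0.001, 0.045, 0.2]
    - [0.0015, -0.001, 0.05, 0.2]
    - [0.0015, -0.001, 0.051, 0.2]
    - [0.0015, -0.001, 0.051, 0.2]

```text
clock: 14.52
position: [467.8, -272.6, 21.2]
ee_rot: [0.115, 0.993, 0.005, 0.007]
contact_force: [-0.6, -0.1, 0.5]
gripper_width: 85.6
```

```bash
python3 -c "
from h import *
shift((467.4,-272.2,20.0),166.8)
im=get_image('scene');crop(im,160,170,130,110,6,'pics/s11.png')"
```

```text
shift [0.0005 0.0003 0.0011] yaw now 166.75 turn -0.04904654797533681 tilt 0.99
```

View pics/s11.png

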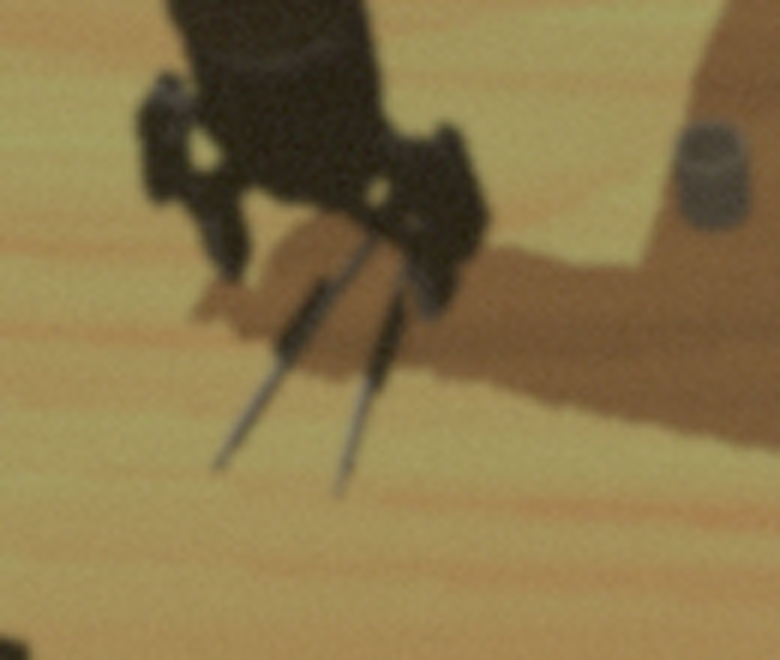

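Emit:
jog_arm:
  increments:
    - [0, 0, 0.001, 0]
    - [0, 0, 0.001, 0]
    - [0, 0, 0.001, 0]
    - [0, 0, 0.001, 0]
    - [0, 0, 0.001, 0]
    - [0, 0, 0.001, 0]
    - [0, 0, 0.001, 0]
    - [0, 0, 0.001, 0]
  hand: -0.2

```text
clock: 15.58
position: [467.8, -272.6, 20.3]
ee_rot: [0.115, 0.993, 0.005, 0.007]
contact_force: [0.5, 0.3, 0.5]
gripper_width: 34.1
```

```bash
python3 w.py w12;python3 -c "
from h import *
shift((467.4,-272.2,20.0),166.8)
im=get_image('scene');crop(im,160,170,130,110,6,'pics/s12.png')"
```

```text
15.575 [ 467.8 -272.6   20.3] [-0.23  0.48 -0.44 -0.02 -0.64 -1.55]
shift [0.0005 0.0003 0.0003] yaw now 166.75 turn -0.04517103183761151 tilt 1.0
```

View pics/w12.png

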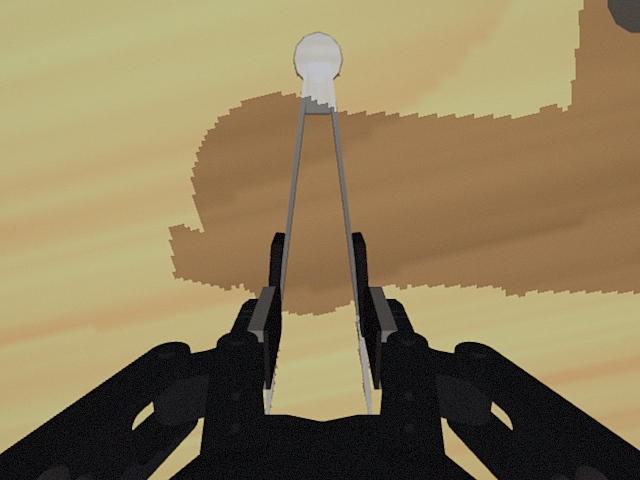

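View pics/s12.png

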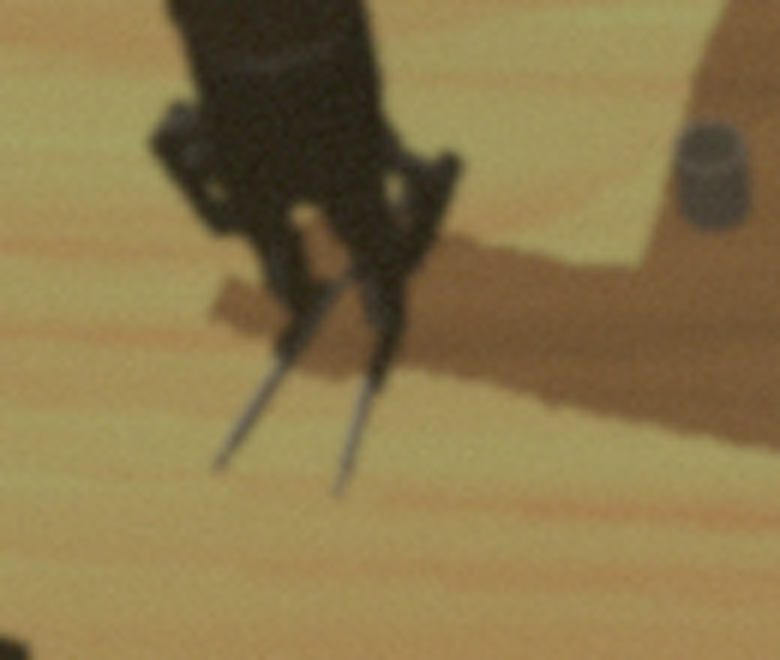

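Emit:
jog_arm:
  increments:
    - [0, 0, 0, 0]
    - [0, 0, 0, 0]
    - [0, 0, 0, 0]
    - [0, 0, 0, 0]
  hand: -0.35

```text
clock: 16.18
position: [467.8, -272.6, 20.3]
ee_rot: [0.115, 0.993, 0.005, 0.007]
contact_force: [-0.6, 0.9, 0.5]
gripper_width: 28.0
```

```bash
python3 w.py w13;python3 -c "
from h import *
im=get_image('scene');crop(im,160,170,130,110,6,'pics/s13.png')"
```

```text
16.175 [ 467.8 -272.6   20.3] [-0.23  0.48 -0.44 -0.02 -0.64 -1.55]
```

View pics/w13.png

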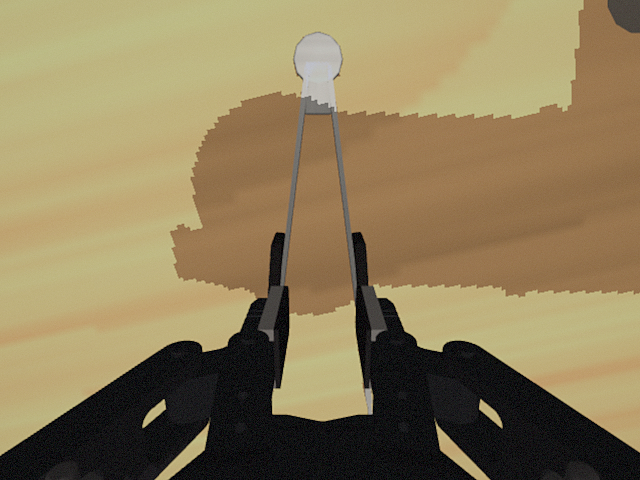

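View pics/s13.png

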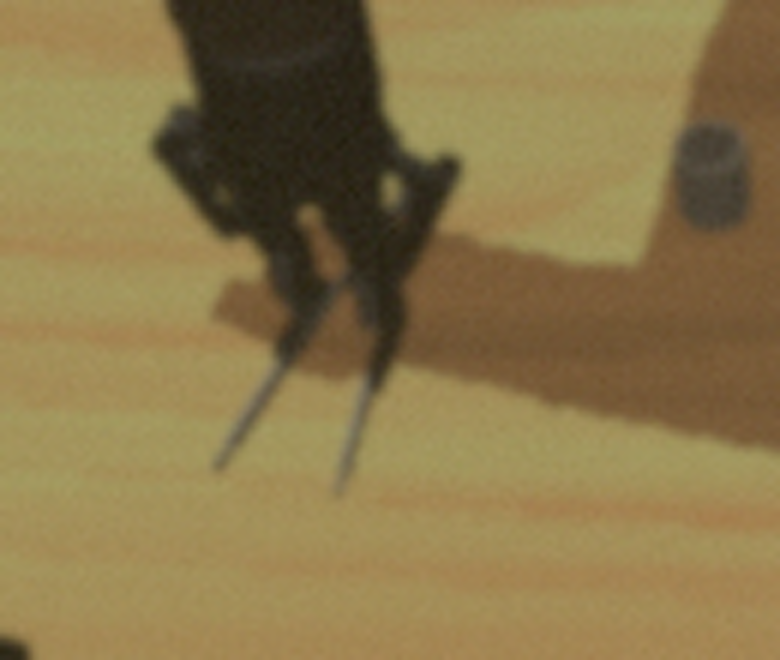

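Run:
```python
from h import *;import json
st=json.load(open('pics/w13.json'));C=cam('wrist',st);S=cam('scene')
Rt=R.from_quat(st['ee_rot']).as_matrix();p=np.array(st['position'])
for x,y,z in [(0,14,17),(0,-14,17),(0,14,-2),(0,-14,-2),(-11,14,17),(11,14,17),(11,14,-5),(-11,14,-5),(0,23,11),(23,20,2),(23,20,20),(-23,20,2)]:
    X=p+Rt@[x,y,z]; q=proj(S,X); print((x,y,z),X.round(1),proj(C,X).round(0),((q-[160,170])*6).round(0))
im=cv2.imread('pics/w13.png');cv2.imwrite('pics/c13.png',cv2.resize(im[220:420,200:440],None,fx=3.3,fy=3,interpolation=cv2.INTER_CUBIC))
```

```text
(0, 14, 17) [ 471.3 -258.8    3.4] [349. 282.] [380. 347.]
(0, -14, 17) [ 464.9 -286.     3.1] [291. 282.] [321. 336.]
(0, 14, -2) [ 471.  -259.    22.4] [353. 300.] [373. 319.]
(0, -14, -2) [ 464.6 -286.2   22.1] [287. 300.] [314. 307.]
(-11, 14, 17) [ 482.  -261.3    3.6] [349. 303.] [370. 366.]
(11, 14, 17) [ 460.6 -256.3    3.3] [350. 260.] [389. 329.]
(11, 14, -5) [ 460.3 -256.5   25.3] [354. 279.] [382. 296.]
(-11, 14, -5) [ 481.7 -261.5   25.6] [353. 326.] [363. 332.]
(0, 23, 11) [ 473.3 -250.1    9.5] [370. 287.] [397. 342.]
(23, 20, 2) [ 450.1 -247.8   18.2] [367. 246.] [407. 290.]
(23, 20, 20) [ 4.503e+02 -2.477e+02  2.000e-01] [363. 234.] [413. 317.]
(-23, 20, 2) [ 494.8 -258.4   18.8] [364. 342.] [368. 366.]
```

View pics/c13.png

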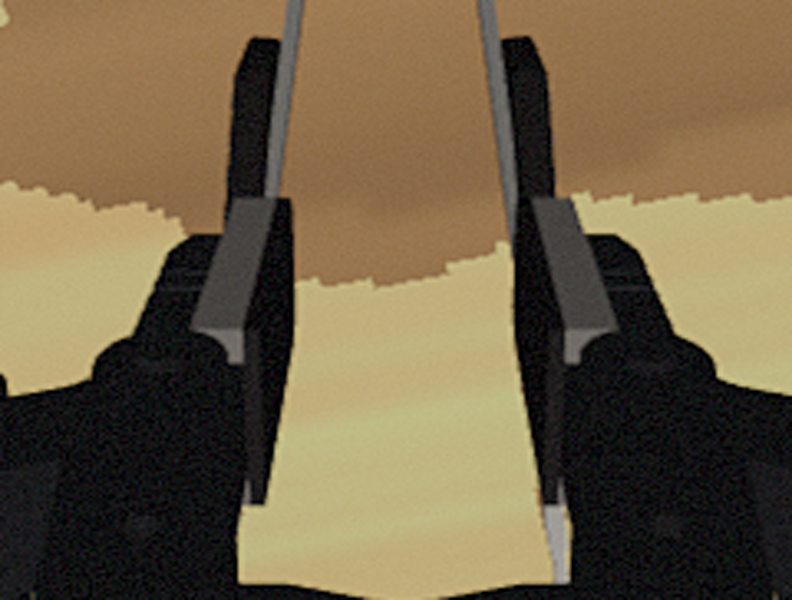

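Run:
```python
from h import *;import json
S=cam('scene')
st=json.load(open('pics/w5.json'))
Rt=R.from_quat(st['ee_rot']).as_matrix();p=np.array(st['position'])
for x in (-11,0,11):
  for z in (-10,0,17):
    print(x,z,[((proj(S,p+Rt@[x,y,z])-[400,150])*5).round(0) for y in(-14,14)])
im=cv2.imread('pics/s5.png');cv2.imwrite('pics/c5.png',cv2.resize(im[50:300,120:480],None,fx=2.2,fy=2.2,interpolation=cv2.INTER_CUBIC))
```

```text
-11 -10 [array([268., 184.]), array([331., 190.])]
-11 0 [array([265., 200.]), array([327., 205.])]
-11 17 [array([259., 226.]), array([321., 232.])]
0 -10 [array([268., 167.]), array([331., 173.])]
0 0 [array([265., 183.]), array([327., 188.])]
0 17 [array([259., 209.]), array([321., 215.])]
11 -10 [array([268., 150.]), array([330., 156.])]
11 0 [array([265., 166.]), array([327., 172.])]
11 17 [array([259., 192.]), array([320., 198.])]
```

View pics/c5.png

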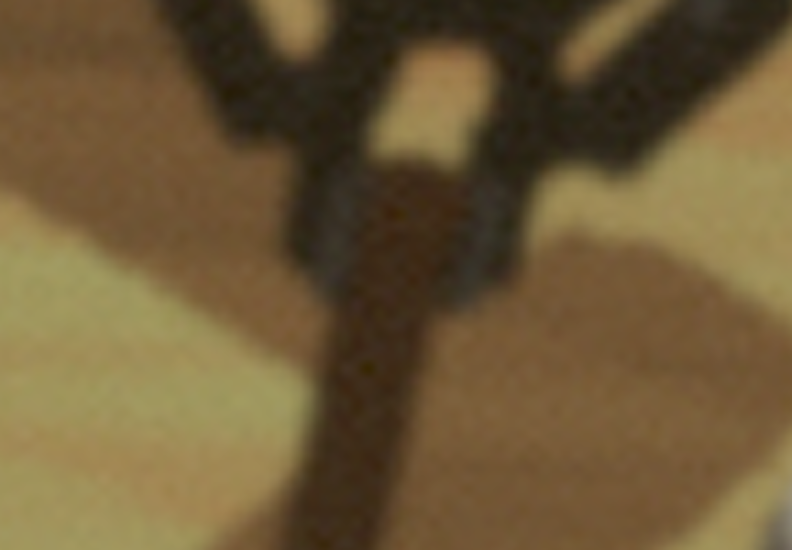

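Emit:
jog_arm:
  increments:
    - [0, 0, 0, 0]
    - [0, 0, 0, 0]
    - [0, 0, 0, 0]
    - [0, 0, 0, 0]
  hand: 0.6

```text
clock: 16.77
position: [467.8, -272.6, 20.2]
ee_rot: [0.115, 0.993, 0.005, 0.007]
contact_force: [0.2, -0.2, -0.6]
gripper_width: 68.5
```

Emit:
jog_arm:
  increments:
    - [0, 0, 0.005, 0]
    - [0, 0, 0.012, 0]
    - [0, 0, 0.018, 0]
    - [0, 0, 0.02, 0]
    - [0, 0, 0.02, 0]

```text
clock: 17.4
position: [468.0, -272.4, -0.0]
ee_rot: [0.115, 0.993, 0.005, 0.007]
contact_force: [-0.9, -0.1, 0.4]
gripper_width: 68.1
```

```bash
python3 w.py w14; python3 -c "
from h import *
shift((467.4,-272.2,-5.0),166.8)
im=get_image('scene');crop(im,160,170,130,110,6,'pics/s14.png')"
```

```text
17.4 [ 468.  -272.4   -0. ] [-0.23  0.51 -0.45 -0.02 -0.59 -1.55]
shift [ 0.0009 -0.      0.0052] yaw now 166.76 turn -0.04254370771073468 tilt 0.99
```

View pics/s14.png

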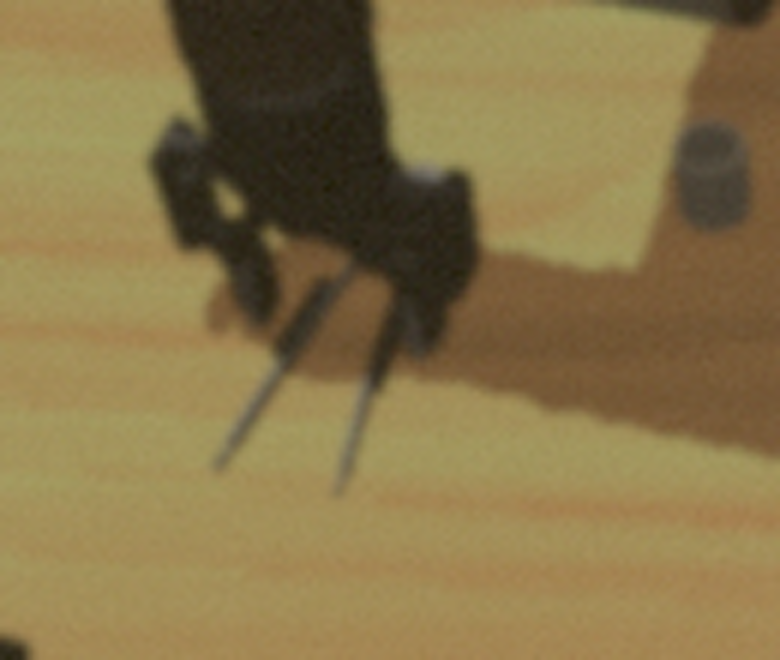

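View pics/w14.png

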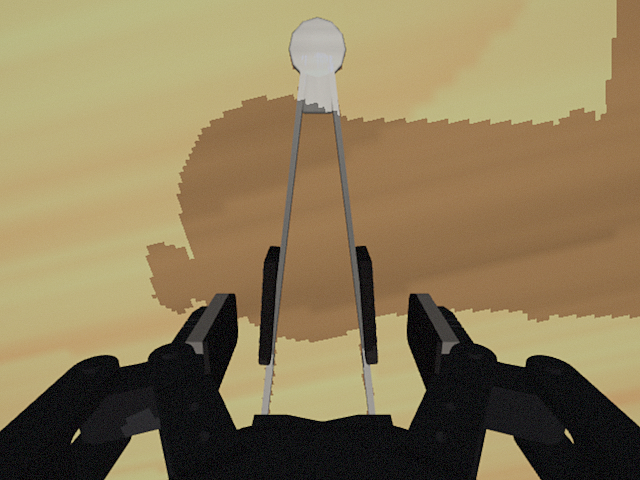

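Emit:
jog_arm:
  increments:
    - [0, 0, 0.002, 0]
    - [0, 0, 0.005, 0]
    - [0, 0, 0.006, 0]
    - [0, 0, 0.006, 0]

```text
clock: 18.0
position: [468.3, -272.4, -5.8]
ee_rot: [0.115, 0.993, 0.005, 0.007]
contact_force: [-0.1, -0.2, -0.2]
gripper_width: 68.3
```

Emit:
jog_arm:
  increments:
    - [0, 0, 0, 0]
    - [0, 0, 0, 0]
    - [0, 0, 0, 0]
    - [0, 0, 0, 0]
  hand: -0.1

```text
clock: 18.5
position: [468.8, -272.6, -5.2]
ee_rot: [0.115, 0.993, 0.005, 0.008]
contact_force: [-0.7, -0.2, 7.0]
gripper_width: 38.5
```

```bash
python3 w.py w15; python3 -c "
from h import *
im=get_image('scene');crop(im,160,170,130,110,6,'pics/s15.png')"
```

```text
18.5 [ 468.8 -272.6   -5.2] [-0.23  0.52 -0.45 -0.02 -0.58 -1.55]
```

View pics/s15.png

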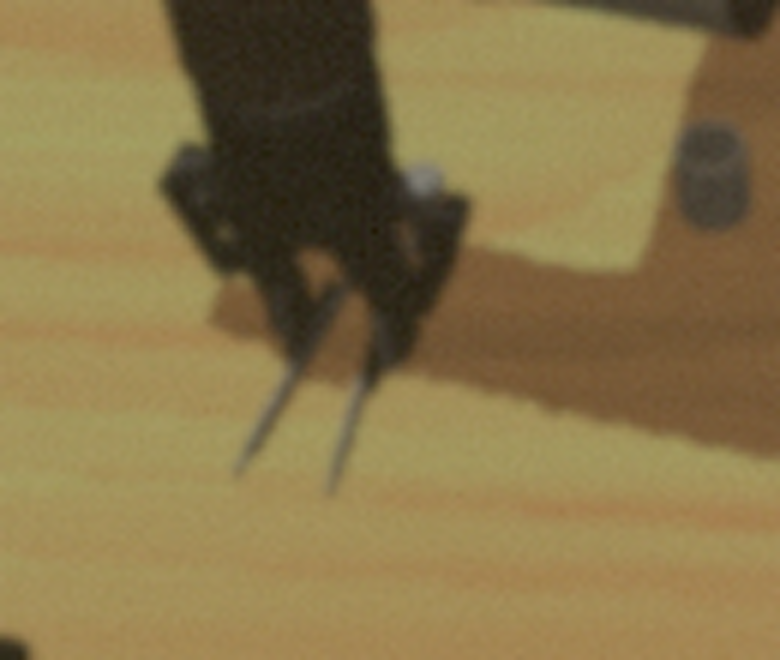

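View pics/w15.png

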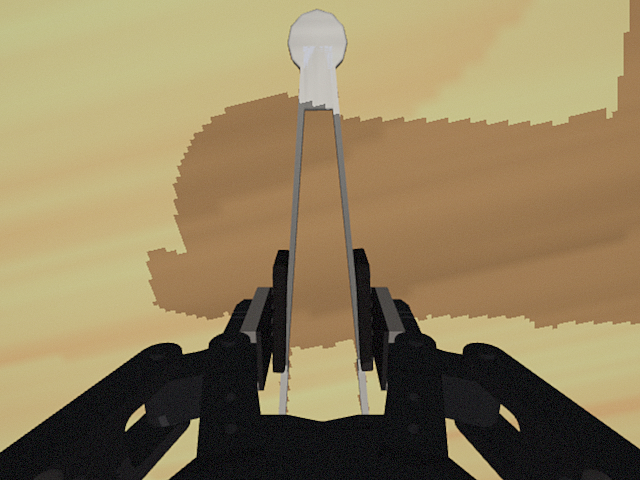

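Emit:
jog_arm:
  increments:
    - [0, 0, -0.001, 0]
    - [0, 0, -0.001, 0]
    - [0, 0, -0.002, 0]
    - [0, 0, -0.002, 0]
    - [0, 0, -0.002, 0]
  hand: -0.36

```text
clock: 19.23
position: [468.3, -272.5, -3.6]
ee_rot: [0.115, 0.993, 0.005, 0.007]
contact_force: [-0.4, -0.1, -0.1]
gripper_width: 27.7
```

```bash
python3 w.py w16; python3 -c "
from h import *
im=get_image('scene');crop(im,160,170,130,110,6,'pics/s16.png')"
```

```text
19.225 [ 468.3 -272.5   -3.6] [-0.23  0.52 -0.45 -0.02 -0.58 -1.55]
```

View pics/s16.png

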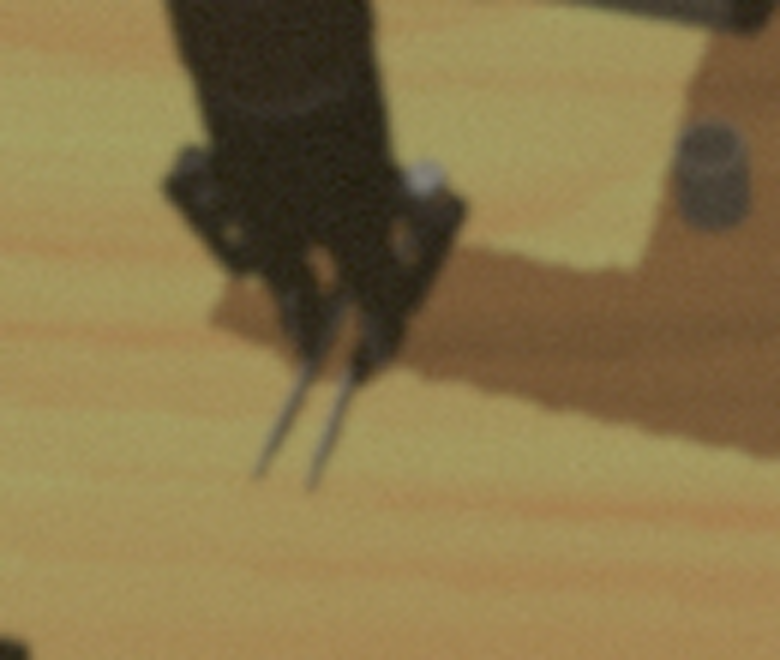

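View pics/w16.png

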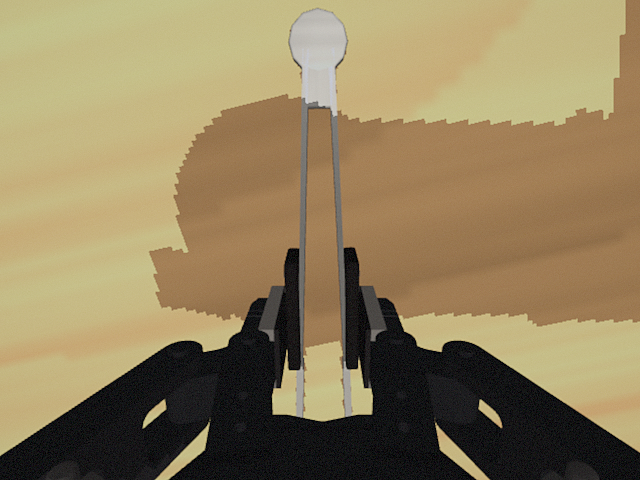

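Emit:
jog_arm:
  increments:
    - [0, 0, 0, 0]
    - [0, 0, 0, 0]
    - [0, 0, -0.003, 0]
    - [0, 0, -0.01, 0]
    - [0, 0, -0.025, 0]
    - [0, 0, -0.045, 0]
    - [0, 0, -0.065, 0]
    - [0, 0, -0.08, 0]
    - [0, 0, -0.08, 0]
  hand: -0.385

```text
clock: 20.45
position: [468.1, -273.5, 78.2]
ee_rot: [0.115, 0.993, 0.005, 0.009]
contact_force: [-0.2, 0.3, -1.0]
gripper_width: 26.4
```

```bash
python3 w.py w17; python3 -c "
from h import *
st=read_state();print(st['gripper_width'],st['wrist_torque'],st['contact_force'])
im=get_image('scene');crop(im,160,150,130,110,6,'pics/s17.png')
im=get_image('top');crop(im,370,210,100,80,7,'pics/t17.png')"
```

```text
20.45 [ 468.1 -273.5   78.2] [-0.24  0.39 -0.39 -0.02 -0.77 -1.55]
26.450398873151393 [0.04844234 0.03317715 0.00556224] [-0.82166172  0.41117833 -1.26727918]
```

View pics/s17.png

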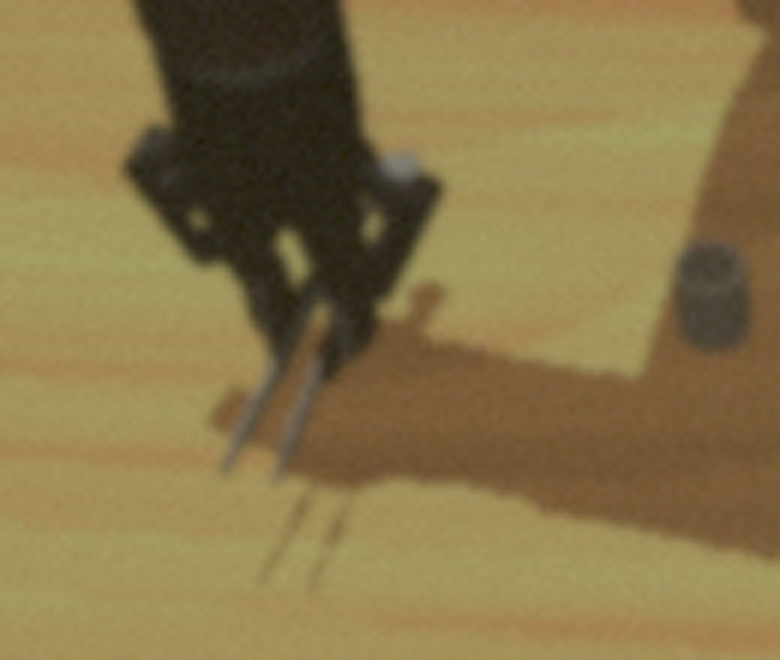

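View pics/t17.png

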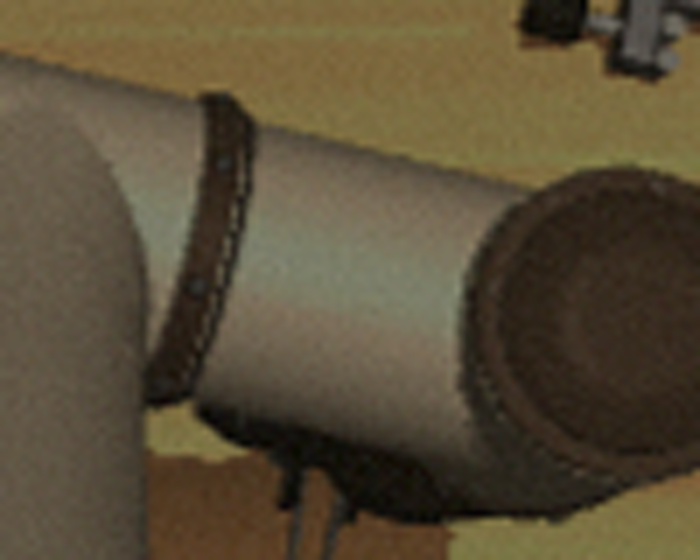

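View pics/w17.png

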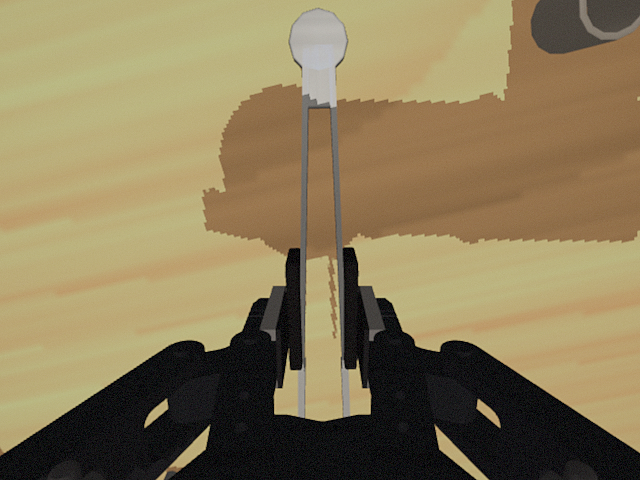

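```bash
python3 - <<'E'
from h import *;import json
st=json.load(open('pics/w16.json'));C=cam('wrist',st);S=cam('scene')
Rt=R.from_quat(st['ee_rot']).as_matrix();p=np.array(st['position'])
# grip: tweezers mid from earlier tips mid (545.8,-291.2,3), yaw -13.2
a=np.radians(-13.2);ux=np.array([np.cos(a),np.sin(a),0]);uy=np.array([-np.sin(a),np.cos(a),0])
m=np.array([545.7,-291.2,3])
for g in (20,22,24):
  L=m+uy*g/2;Q=m-uy*g/2;print(g,proj(C,L),proj(C,Q),((proj(S,L)-[160,170])*6),((proj(S,Q)-[160,170])*6))
# measured scene tips s16 (z=3) and s17 triangulated on z
print([onz(S,(160+u/6,170+v/6),3).round(1) for u,v in((313,487),(260,477))])
st=json.load(open('pics/w17.json'));p=np.array(st['position'])
z=3+p[2]+3.6
print(z,[onz(S,(160+u/6,150+v/6),z).round(1) for u,v in((277,478),(226,470))],R.from_quat(st['ee_rot']).as_matrix()[:,2])
print(st['position'])
E
python3 -c "
import cv2
im=cv2.imread('pics/w17.png');cv2.imwrite('pics/c17.png',cv2.resize(im[340:440,260:390],None,fx=6,fy=6,interpolation=cv2.INTER_CUBIC))
im=cv2.imread('pics/s17.png');cv2.imwrite('pics/cs17.png',cv2.resize(im[330:530,180:380],None,fx=3,fy=3,interpolation=cv2.INTER_CUBIC))"
```

```text
20 [340.10472244 453.9171793 ] [298.45660813 454.36481432] [300.66487964 482.94237777] [257.23411643 473.48012924]
22 [342.18430934 453.89482785] [296.3713796  454.38722641] [302.84177646 483.41665768] [255.06792311 473.00818129]
24 [344.26362816 453.87247927] [294.28588185 454.4096414 ] [305.01918494 483.89104908] [252.90223751 472.53634396]
[array([ 550. , -275.8,    3. ]), array([ 545.3, -299.4,    3. ])]
84.8498841585624 [array([ 547.7, -278.2,   84.8]), array([ 544. , -299.8,   84.8])] [ 0.01927491  0.00716696 -0.99978853]
[468.1385915454953, -273.49640290554146, 78.24988415856241]
```

View pics/c17.png

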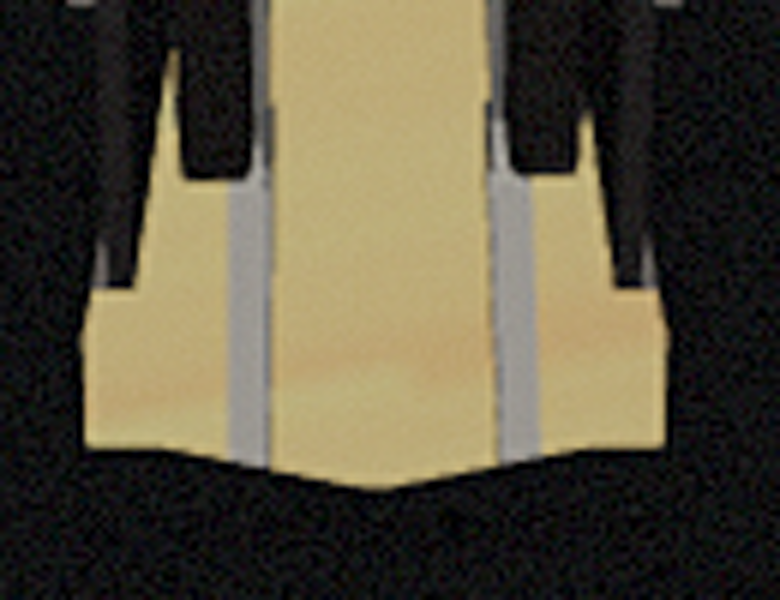

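View pics/cs17.png

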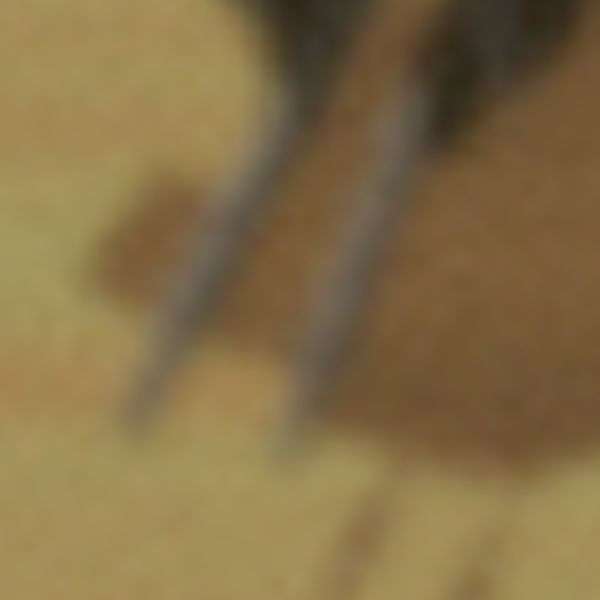

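Run:
```python
import cv2
for n in('w14','w17'):
    g=cv2.cvtColor(cv2.imread(f'pics/{n}.png'),cv2.COLOR_BGR2HSV)
    for r in (395,402,408,412):
        print(n,r,[(x,int(g[r,x,1]),int(g[r,x,2])) for x in range(255,385) if g[r,x,1]<75 and g[r,x,2]>60])
```

```text
w14 395 [(263, 43, 171), (264, 8, 153), (265, 13, 156), (266, 16, 157), (267, 14, 159), (268, 16, 160), (269, 6, 129), (270, 69, 144), (274, 74, 190), (298, 74, 190), (366, 44, 133), (367, 9, 146), (368, 19, 157), (369, 15, 158), (370, 16, 156), (371, 16, 156), (372, 7, 155), (373, 59, 164)]
w14 402 [(262, 47, 174), (263, 7, 154), (264, 11, 156), (265, 16, 158), (266, 18, 159), (267, 13, 161), (268, 9, 146), (269, 60, 136), (367, 28, 145), (368, 11, 159), (369, 15, 157), (370, 18, 156), (371, 18, 157), (372, 13, 156), (373, 11, 156), (374, 61, 179)]
w14 408 [(261, 70, 175), (262, 17, 151), (263, 13, 157), (264, 11, 156), (265, 15, 157), (266, 13, 157), (267, 10, 159), (268, 13, 115), (368, 2, 128), (369, 16, 162), (370, 11, 156), (371, 18, 158), (372, 15, 156), (373, 15, 154), (374, 32, 166), (375, 74, 185)]
w14 412 [(261, 50, 175), (262, 6, 157), (263, 14, 159), (264, 16, 160), (265, 14, 162), (266, 14, 164), (267, 12, 147), (268, 56, 123), (365, 73, 199), (368, 38, 126), (369, 12, 152), (370, 12, 164), (371, 18, 159), (372, 13, 160), (373, 13, 158), (374, 14, 162), (375, 58, 186)]

[... 268 characters left out ...]
, (299, 8, 155), (300, 15, 156), (301, 17, 154), (302, 13, 156), (303, 15, 157), (304, 2, 127), (343, 4, 134), (344, 13, 159), (345, 16, 156), (346, 16, 156), (347, 13, 152), (348, 8, 155), (349, 46, 167)]
w17 408 [(297, 73, 178), (298, 28, 164), (299, 10, 152), (300, 15, 154), (301, 10, 152), (302, 15, 156), (303, 8, 157), (304, 17, 139), (343, 11, 134), (344, 11, 156), (345, 15, 155), (346, 15, 157), (347, 16, 155), (348, 10, 152), (349, 34, 163)]
w17 412 [(298, 32, 160), (299, 8, 153), (300, 13, 154), (301, 12, 150), (302, 15, 153), (303, 13, 157), (304, 19, 133), (343, 25, 145), (344, 8, 155), (345, 17, 153), (346, 18, 154), (347, 17, 154), (348, 15, 152), (349, 16, 155), (350, 70, 179)]
```

Run:
```python
from h import *;import json
st=json.load(open('pics/w14.json'));C4=cam('wrist',st)
st7=json.load(open('pics/w16.json'));
w=json.load(open('pics/w17.json')); C7=cam('wrist',w)
piv=None
for zt in (4,7,10):
  for r,a,b,c,d in((402,265.5,370.5,301.0,345.9),(412,264.6,371.3,301.2,346.3)):
    A=onz(C4,(a,r),zt);B=onz(C4,(b,r),zt);z7=zt+w['position'][2]+3.6
    E=onz(C7,(c,r),z7);F=onz(C7,(d,r),z7)
    D0=np.linalg.norm(A-B);D1=np.linalg.norm(E-F)
    m=(A+B)/2; tip=np.array([545.8,-291.2]); s0=174-np.linalg.norm(tip-m[:2])
    m7=(E+F)/2; 
    # s along in w17: tool shift
    s1=174-np.linalg.norm(tip+np.array([w['position'][0]-468.3,w['position'][1]+272.5])-m7[:2])
    # half-sep model: D(s)=D_p + (s)*k ; open
    k0=None
    th=(D0+(s1-s0)*0.23-D1)/(2*s1)
    print(zt,r,D0.round(2),D1.round(2),s0.round(1),s1.round(1),th.round(4),'gap',(56-2*174*th).round(2))
```

```text
4 402 48.77 20.37 145.4 142.7 0.0973 gap 22.15
4 412 50.04 20.67 151.1 148.3 0.0968 gap 22.31
7 402 47.75 19.94 142.8 140.1 0.097 gap 22.24
7 412 48.99 20.22 148.4 145.5 0.0966 gap 22.39
10 402 46.73 19.5 140.2 137.4 0.0968 gap 22.33
10 412 47.95 19.78 145.7 142.8 0.0963 gap 22.48
```

Run:
```python
from h import *;import json
w=json.load(open('pics/w17.json')); C=cam('wrist',w);S=cam('scene')
p=np.array(w['position']);Rt=R.from_quat(w['ee_rot']).as_matrix();z0=p[2]+3.6
b=onz(C,(318.5,40),z0+9)
for zt in(5,8):
  m=(onz(C,(301.1,407),z0+zt)+onz(C,(346.1,407),z0+zt))/2
  d=(m-b)[:2];yaw=np.degrees(np.arctan2(d[1],d[0]));u=d/np.linalg.norm(d)
  for D in (28,): # pivot? use distance bow centre->tip 173
    t=b[:2]+u*np.linalg.norm(np.array([545.8,-291.2])-[374.2,-250.8]);
  print(zt,'bow',b.round(1),'m',m.round(1),'yaw',yaw,'tip',t, 'tool', (Rt.T@np.array([t[0]-p[0],t[1]-p[1],0])).round(1))
s=(onz(S,(160+277/6,150+478/6),z0+3)+onz(S,(160+226/6,150+470/6),z0+3))/2
print('scene tip',s,(Rt.T@(s-p)).round(1))
print('toolx yaw',np.degrees(np.arctan2(Rt[1,0],Rt[0,0])))
```

```text
5 bow [ 372.2 -251.4   90.8] m [ 517.5 -283.5   86.8] yaw -12.473932590648857 tip [ 544.36227001 -289.47064999] tool [-77.8   1.9   1.4]
8 bow [ 372.2 -251.4   90.8] m [ 514.9 -283.    89.8] yaw -12.480911421818933 tip [ 544.35763067 -289.49161577] tool [-77.8   1.9   1.4]
scene tip [ 545.85423287 -288.9926624    84.84988416] [-79.3   2.8  -5.2]
toolx yaw 166.77265581868556
```

```bash
python3 -c "
from h import *
im=get_image('scene');crop(im,150,0,320,240,2.5,'pics/s18.png')"
```

```text
(no output)
```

View pics/s18.png

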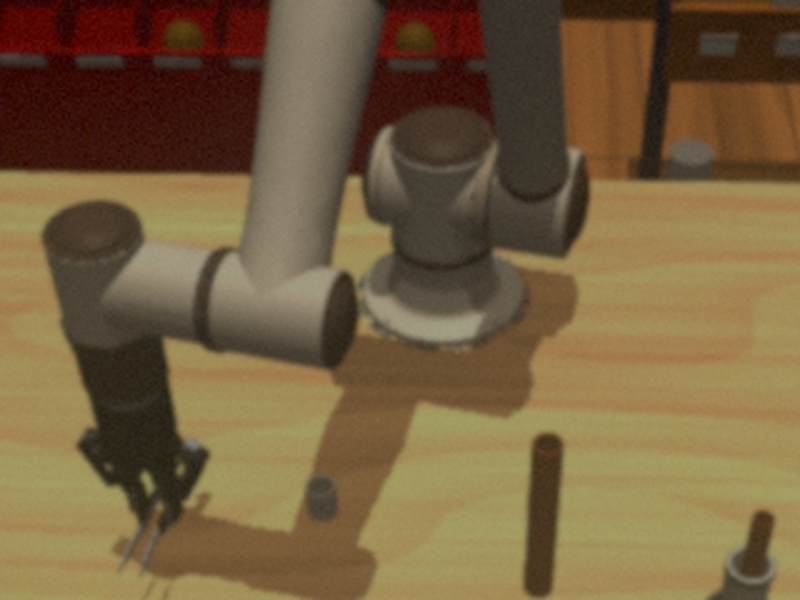

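Run:
```python
from h import *
S=cam('scene');T=cam('top')
st=read_state();print(st['position'],st['joints'].round(3))
X,e=tri([ray(S,(150+212.5/2.5,297.5/2.5)),ray(T,(397.5,245.4))]);print('ring axis',X,e)
print('rad', [np.linalg.norm(ray(S,(150+212.5/2.5,297.5/2.5))[0]-X)*np.hypot(19,85)/2.5/588/2, np.linalg.norm(T[2]-X)*np.hypot(7.8,42.1)/465/2])
X,e=tri([ray(S,(187,92)),ray(T,(455.7,254))]);print('column cap',X,e)
```

```text
[ 466.60119063 -273.02728638   75.71194452] [-0.236  0.398 -0.392 -0.017 -0.769 -1.553]
ring axis [ 490.33492296 -174.59462465  382.25256414] [np.float64(2.2977825497264774), np.float64(2.297782549726509)]
rad [np.float64(38.14853279872756), np.float64(42.399551895977446)]
column cap [ 465.36120866 -272.45014872  430.64642337] [np.float64(2.58334416880106), np.float64(2.5833441688010725)]
```

Run:
```python
from h import *
shift((522.8,26.1,65),172.25)
```

```text
shift [0.014  0.3039 0.0141] yaw now 166.76 turn -5.494697456676391 tilt 0.95
```

Emit:
jog_arm:
  increments:
    - [0.001, 0.012, -0.003, 0]
    - [0.003, 0.04, -0.003, -0.5]
    - [0.005, 0.08, 0, -1]
    - [0.007, 0.12, 0, -2]
    - [0.009, 0.165, 0, -3]
    - [0.011, 0.21, 0.003, -4]
    - [0.012, 0.25, 0.006, -5]
    - [0.013, 0.28, 0.01, -5.5]
    - [0.014, 0.298, 0.013, -5.5]
    - [0.014, 0.304, 0.014, -5.5]
  hand: -0.388

```text
clock: 21.9
position: [522.5, 27.1, 64.7]
ee_rot: [0.067, 0.998, 0.005, 0.006]
contact_force: [-1.5, -0.0, -0.5]
gripper_width: 26.6
```

Emit:
jog_arm:
  increments:
    - [0, 0, 0, 0]
    - [0, 0, 0, 0]
    - [0, 0, 0, 0]

```text
clock: 22.28
position: [522.4, 26.3, 64.8]
ee_rot: [0.068, 0.998, 0.005, 0.006]
contact_force: [-0.6, 0.4, -0.6]
gripper_width: 26.7
```

```bash
python3 w.py w19; python3 -c "
from h import *
st=read_state();print(st['gripper_width'],st['contact_force'],st['joints'].round(3))
shift((522.8,26.1,30),172.25)
im=get_image('scene');crop(im,270,200,110,110,5.4,'pics/s19.png')
im=get_image('top');crop(im,260,190,90,80,7,'pics/t19.png')"
```

```text
22.275 [522.4  26.3  64.8] [ 0.36  0.39 -0.45 -0.   -0.71 -2.06]
26.166163946837415 [-0.67798323  0.56177268 -0.14134255] [ 0.359  0.387 -0.454 -0.005 -0.715 -2.061]
shift [ 0.     -0.0006  0.0348] yaw now 172.26 turn 0.006639531116377384 tilt 0.9
```

View pics/s19.png

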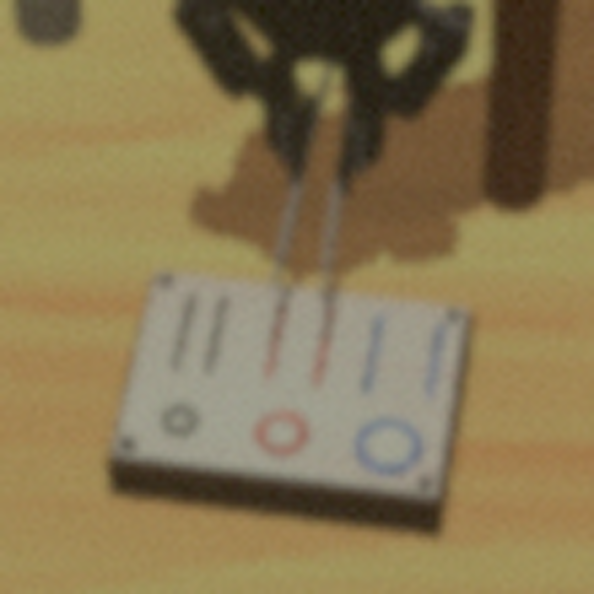

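View pics/t19.png

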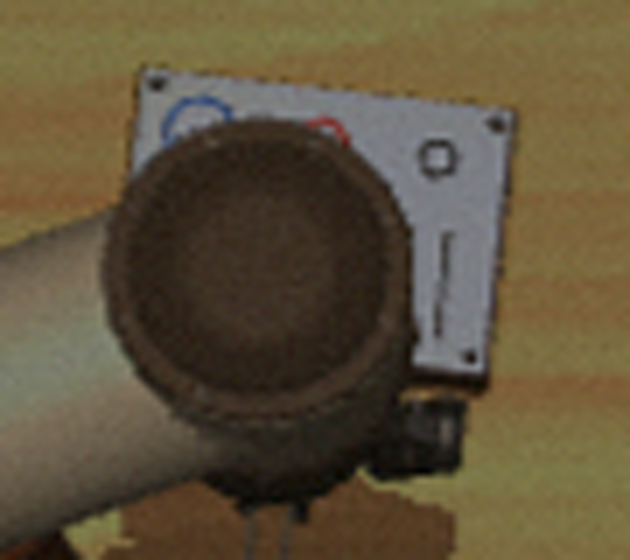

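View pics/w19.png

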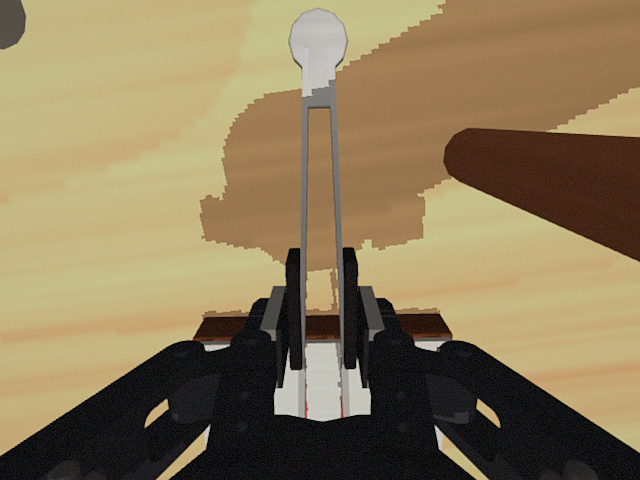

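Emit:
jog_arm:
  increments:
    - [0, 0, 0.006, 0]
    - [0, 0, 0.016, 0]
    - [0, 0, 0.024, 0]
    - [0, 0, 0.028, 0]
    - [0, 0, 0.029, 0]
    - [0, 0, 0.029, 0]
    - [0, 0, 0.029, 0]

```text
clock: 23.3
position: [523.1, 27.0, 36.1]
ee_rot: [0.067, 0.998, 0.005, 0.007]
contact_force: [0.5, -0.3, -0.3]
gripper_width: 25.9
```

```bash
python3 w.py w20; python3 -c "
from h import *
st=read_state();print(st['gripper_width'],st['contact_force'])
shift((522.8,26.1,30),172.25)
im=get_image('scene');crop(im,290,215,70,70,8.5,'pics/s20.png')"
```

```text
23.3 [523.1  27.   36.1] [ 0.36  0.43 -0.48 -0.01 -0.64 -2.06]
26.165834210568374 [-0.37655492 -0.23044368 -0.46657851]
shift [ 0.0002 -0.001   0.0061] yaw now 172.28 turn 0.0290906274434235 tilt 0.94
```

View pics/s20.png

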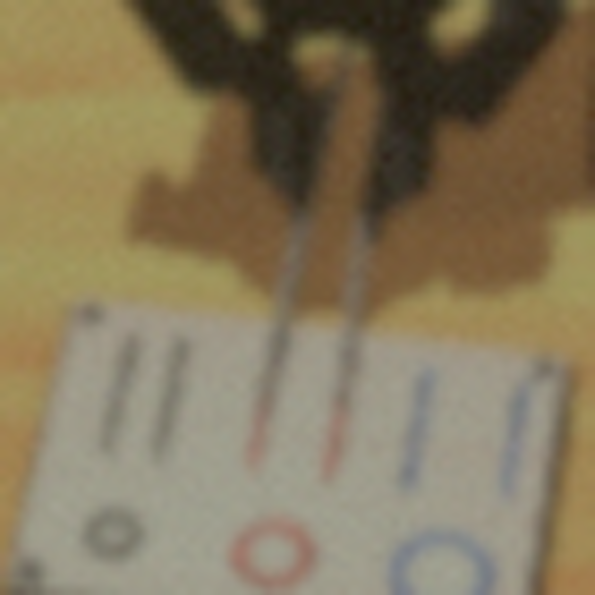

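View pics/w20.png

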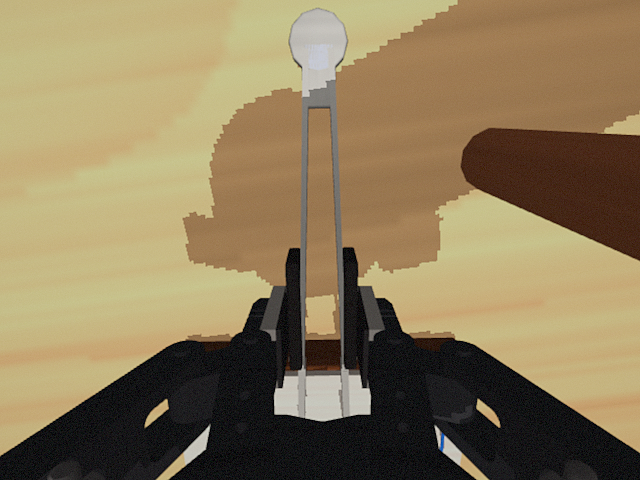

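Run:
```python
from h import *
S=cam('scene')
f=lambda u,v,z:onz(S,(290+u/8.5,215+v/8.5),z)
a=np.radians(-7);Rg=np.array([[np.cos(a),-np.sin(a)],[np.sin(a),np.cos(a)]])
red=np.array([600.9,17.8])
for n,u,v,z in[('tipR',265,402,42.7),('tipL',341,410,42.7),('lineR far',253,467,30),('lineL far',328,482,30),('ring',273,553,30),('bl far R',107,455,30),('blue near',429,372,30),('blueL near',524,388,30),('blueL far',508,495,30),('blackR near',131,337,30)]:
    X=f(u,v,z); print(n,X.round(1),(Rg.T@(X[:2]-red)).round(1))
im=cv2.imread('pics/s20.png');cv2.imwrite('pics/c20.png',im[300:520,180:420].repeat(3,0).repeat(3,1)[:600,:720])
```

```text
tipR [607.2   6.4  42.7] [  7.7 -10.5]
tipL [609.4  28.3  42.7] [ 7.2 11.4]
lineR far [621.    3.4  30. ] [ 21.7 -11.8]
lineL far [625.7  25.   30. ] [23.7 10.2]
ring [651.   10.4  30. ] [50.6 -1.3]
bl far R [618.1 -38.6  30. ] [ 23.9 -53.9]
blue near [585.1  53.   30. ] [-20.  33.]
blueL near [590.1  80.6  30. ] [-18.4  61. ]
blueL far [628.6  76.4  30. ] [20.4 61.6]
blackR near [574.9 -34.3  30. ] [-19.4 -54.9]
```

View pics/c20.png

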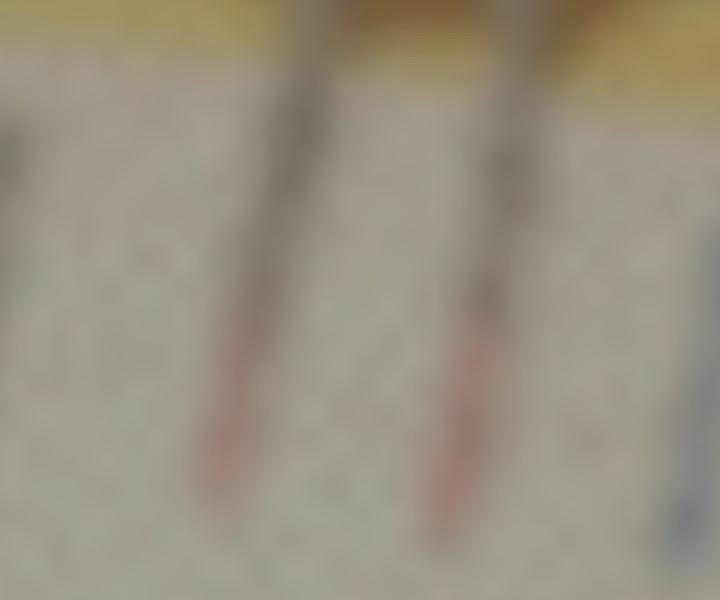

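Emit:
jog_arm:
  increments:
    - [0.001, -0.0005, 0.001, 0]
    - [0.002, -0.001, 0.003, 0]
    - [0.003, -0.001, 0.005, 0]
    - [0.003, -0.001, 0.006, 0]
    - [0.003, -0.001, 0.006, 0]
    - [0.003, -0.001, 0.006, 0]

```text
clock: 24.15
position: [520.1, 26.5, 30.0]
ee_rot: [0.067, 0.998, 0.005, 0.007]
contact_force: [1.0, 0.4, -1.4]
gripper_width: 25.9
```

```bash
python3 w.py w21; python3 -c "
from h import *
st=read_state();print(st['gripper_width'],st['contact_force'],st['wrist_torque'])
shift((522.8,26.1,30),172.25)
im=get_image('scene');crop(im,300,235,50,50,12,'pics/s21.png');cv2.imwrite('pics/s21f.png',im[:,:,::-1])"
python3 - <<'E'
import cv2
g=cv2.cvtColor(cv2.imread('pics/w21.png'),cv2.COLOR_BGR2HSV)
im=cv2.imread('pics/w21.png');cv2.imwrite('pics/c21.png',cv2.resize(im[340:430,260:390],None,fx=6,fy=6,interpolation=cv2.INTER_CUBIC))
E
```

```text
24.15 [520.1  26.5  30. ] [ 0.36  0.44 -0.49 -0.01 -0.63 -2.06]
26.319565104889445 [ 0.07483705 -0.3876279  -0.4385134 ] [-0.01960471 -0.02649558 -0.03273785]
shift [-0.0027  0.      0.0001] yaw now 172.28 turn 0.029244802172911477 tilt 0.94
```

View pics/s21.png

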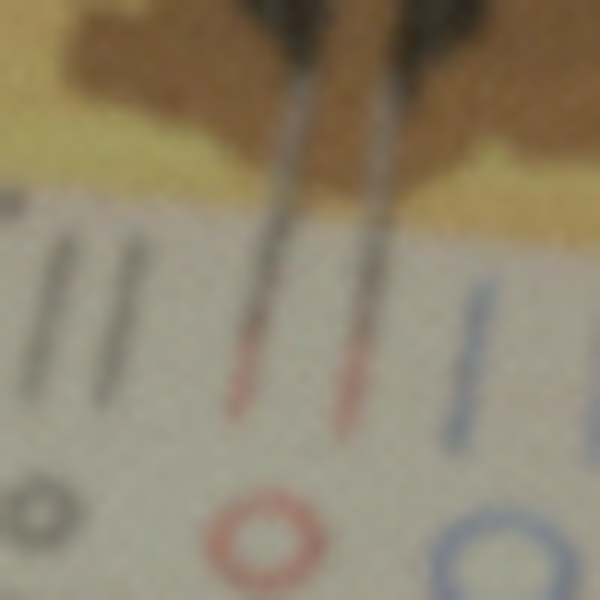

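View pics/c21.png

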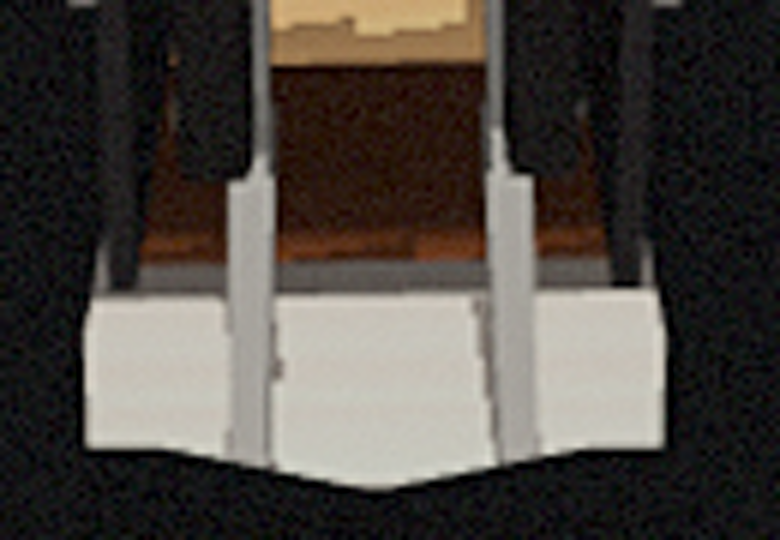

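View pics/s21f.png

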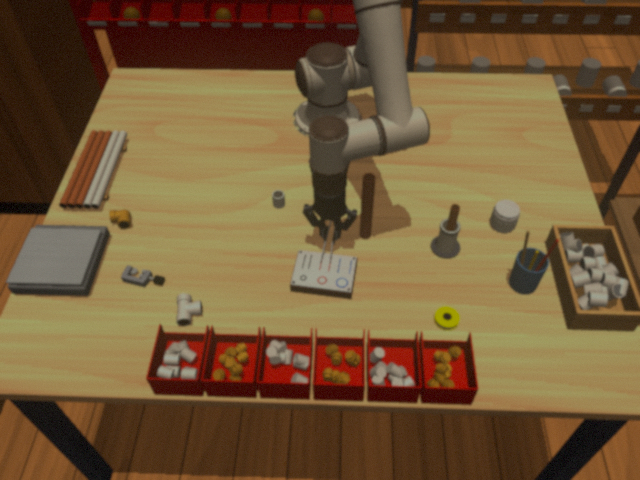

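Run:
```python
from h import *
S=cam('scene')
f=lambda u,v,z:onz(S,(300+u/12,235+v/12),z)
a=np.radians(-7);Rg=np.array([[np.cos(a),-np.sin(a)],[np.sin(a),np.cos(a)]]);red=np.array([600.9,17.8])
for n,u,v,z in[('tipR',253,335,36.6),('tipL',363,345,36.6),('lineR far',235,418,30),('lineL far',343,436,30),('ring',267,540,30),('blackL far',105,405,30),('blue near',487,280,30),('blue far',457,448,30)]:
    X=f(u,v,z); print(n,X.round(1),(Rg.T@(X[:2]-red)).round(1))
s=read_state();print(s['clock'],s['position'].round(2),s['gripper_width'],s['contact_force'].round(2))
```

```text
tipR [604.5   6.   36.6] [  5.  -11.3]
tipL [606.3  28.5  36.6] [ 4.1 11.2]
lineR far [620.7   3.   30. ] [ 21.5 -12.3]
lineL far [624.5  25.   30. ] [22.6 10. ]
ring [650.8  10.7  30. ] [50.4 -1. ]
blackL far [618.3 -23.6  30. ] [ 22.3 -38.9]
blue near [583.7  53.3  30. ] [-21.4  33.1]
blue far [626.8  48.1  30. ] [22.  33.2]
24.25 [520.08  26.43  30.1 ] 25.79227837866922 [ 0.41  0.23 -1.14]
```

Emit:
jog_arm:
  increments:
    - [0, -0.0005, 0, 0]
    - [0, -0.0011, 0.0003, 0]
    - [0, -0.0011, 0.0005, 0]
    - [0, -0.0011, 0.0005, 0]
    - [0, -0.0011, 0.0005, 0]

```text
clock: 24.88
position: [520.0, 25.4, 29.6]
ee_rot: [0.067, 0.998, 0.005, 0.007]
contact_force: [-0.4, -0.2, -0.1]
gripper_width: 26.8
```

```bash
python3 - <<'E'
from h import *
ims=[get_image('scene').astype(float) for _ in range(6)]
im=np.mean(ims,0).clip(0,255).astype(np.uint8)
crop(im,305,240,44,44,13.6,'pics/s22.png');crop(im,420,190,50,70,8,'pics/cup22.png')
s=read_state();print(s['clock'],s['position'].round(2),s['gripper_width'],s['contact_force'].round(2))
E
python3 w.py w22
python3 - <<'E'
import cv2
g=cv2.imread('pics/w22.png');cv2.imwrite('pics/c22.png',cv2.resize(g[340:430,260:390],None,fx=6,fy=6,interpolation=cv2.INTER_CUBIC))
E
```

```text
25.175 [519.93  25.35  29.58] 26.434569522671207 [-0.25 -0.22 -0.53]
25.175 [519.9  25.4  29.6] [ 0.36  0.44 -0.49 -0.01 -0.62 -2.06]
```

View pics/s22.png

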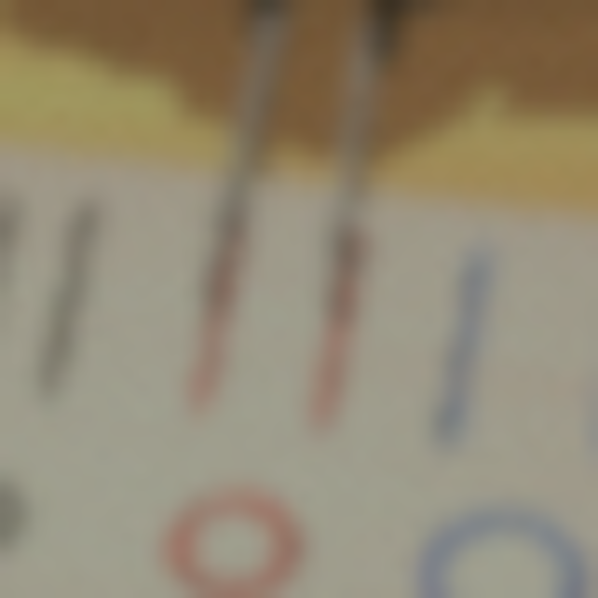

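View pics/c22.png

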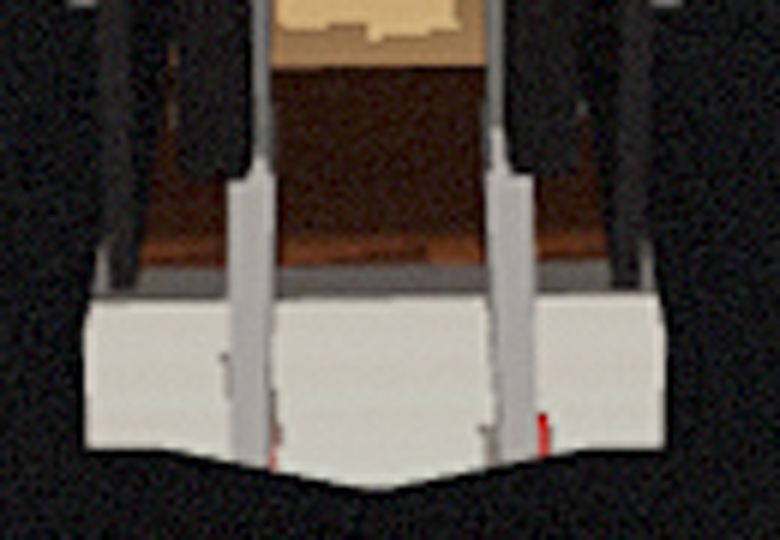

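View pics/cup22.png

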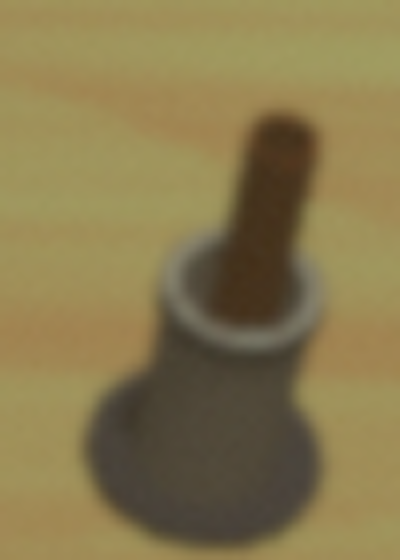

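Run:
```python
from h import *;import json
w=json.load(open('pics/w22.json'));C=cam('wrist',w);S=cam('scene')
p=np.array(w['position']);z0=p[2]+3.6
P=lambda u,v,z:onz(C,(260+u/6,340+v/6),z)
l1=P(280,460,30);l2=P(550,430,30)
e1=P(95,297,30);e2=P(650,293,30)
print('plate front edge yaw(x axis)',np.degrees(np.arctan2(-(e2-e1)[0],(e2-e1)[1])))
print('line right edges',l1.round(1),l2.round(1),'arms',P(250,440,z0+6).round(1),P(516,440,z0+6).round(1))
b=onz(C,(318.5,40),z0+9)
m=(P(250,440,z0+6)+P(516,440,z0+6))/2;d=(m-b)[:2];print('tw yaw',np.degrees(np.arctan2(d[1],d[0])),b,m)
Q=lambda u,v,z:onz(S,(305+u/13.6,240+v/13.6),z)
R1,R2=Q(197,410,30),Q(320,432,30);n1,n2=Q(237,228,30),Q(359,232,30)
for a,bb in((n1,R1),(n2,R2)):d=bb-a;print('scene line',a.round(1),bb.round(1),np.degrees(np.arctan2(d[1],d[0])))
k1,k2=Q(483,250,30),Q(445,440,30);d=k2-k1;print('blue',np.degrees(np.arctan2(d[1],d[0])))
k1,k2=Q(92,205,30),Q(46,392,30);d=k2-k1;print('black',np.degrees(np.arctan2(d[1],d[0])))
# arms scene
A1,A2=Q(250,120,z0+5),Q(216,300,z0+3);B1,B2=Q(355,120,z0+5),Q(340,310,z0+3)
print(A1.round(1),A2.round(1),B1.round(1),B2.round(1));d=(A2+B2-A1-B1);print('tw scene',np.degrees(np.arctan2(d[1],d[0])))
```

```text
plate front edge yaw(x axis) -7.746882774801624
line right edges [581.7  10.3  30. ] [581.9  32.2  30. ] arms [571.1   9.9  39.2] [574.   29.7  39.2]
tw yaw -6.947101320377829 [422.39612759  38.08452135  42.184592  ] [572.56363812  19.78698686  39.184592  ]
scene line [580.2   8.2  30. ] [621.7   2.8  30. ] -7.520484588896458
scene line [580.5  30.5  30. ] [625.8  24.9  30. ] -6.971040349990151
blue -7.755935025776284
black -8.008309026026971
[561.6   9.9  38.2] [601.6   5.4  36.2] [561.   29.1  38.2] [603.1  27.7  36.2]
tw scene -4.119221295412545
```

Run:
```python
from h import *
im=np.mean([get_image('scene').astype(float) for _ in range(16)],0); np.save('pics/avg.npy',im)
S=cam('scene')
def cen(ch,r,c):
    xs=np.arange(int(round(c))-4,int(round(c))+5); v=im[r,xs,ch]; base=np.max(v); bl=np.linspace(max(v[0],v[1]),max(v[-1],v[-2]),len(v)); d=np.clip(bl-v,0,None); return (d*xs).sum()/d.sum(),d.max()
for r in range(252,273):
    f=(r-252)/(271-252)
    cR=323.5-(r-252)*0.2; cL=331.3-(r-252)*0.15
    a=cen(1,r,cR);b=cen(1,r,cL)
    # redness
    def red(c): x=int(round(c)); return (im[r,x,0]-im[r,x,1]).round(0)
    print(r,'R %.2f (%.0f) red %.0f'%(a[0],a[1],red(a[0])),'| L %.2f (%.0f) red %.0f'%(b[0],b[1],red(b[0])))
```

```text
252 R 323.23 (24) red 12 | L 330.95 (22) red 15
253 R 322.49 (26) red 7 | L 330.83 (23) red 12
254 R 322.07 (32) red 6 | L 330.73 (21) red 9
255 R 321.77 (36) red 7 | L 330.16 (21) red 6
256 R 321.69 (39) red 10 | L 330.09 (31) red 8
257 R 321.53 (40) red 14 | L 330.23 (43) red 12
258 R 321.37 (40) red 14 | L 330.20 (51) red 16
259 R 321.15 (44) red 18 | L 330.07 (48) red 17
260 R 320.92 (47) red 22 | L 329.92 (45) red 21
261 R 320.75 (47) red 23 | L 329.82 (45) red 24
262 R 320.67 (40) red 21 | L 329.70 (44) red 23
263 R 320.50 (33) red 19 | L 329.70 (38) red 22
264 R 320.30 (30) red 21 | L 329.45 (31) red 24
265 R 320.23 (28) red 21 | L 329.27 (30) red 26
266 R 320.02 (29) red 22 | L 329.09 (32) red 26
267 R 319.84 (31) red 22 | L 328.87 (34) red 26
268 R 319.55 (26) red 20 | L 328.73 (31) red 24
269 R 319.40 (20) red 18 | L 328.50 (27) red 22
270 R 319.29 (10) red 9 | L 328.29 (25) red 22
271 R 319.89 (4) red 3 | L 328.14 (17) red 13
272 R 320.62 (1) red 1 | L 327.94 (5) red 5
```

```bash
python3 -c "
from bench import *
s=read_state();print(s['clock'],s['position'],s['gripper_width'],s['contact_force']);print(job_done())"
```

```text
26.025 [519.95256149  25.35419106  29.5687775 ] 26.398318700994505 [ 1.22929971  0.996204   -1.40992144]
the job is handed in; nothing more can be done
None
```

I stood the 22 mm copper tube in the white cup and let go of it. I then picked up the tweezers and handed in at 26.0 s, still holding them squeezed over the red lines. No verdict was reported.

**Tube:** I took the one standing on the gauge at scene pixel (326, 245). The thicker, taller tube on the counter was not used. The last image shows it upright in the cup, and the cup had not moved.

**Tweezers at hand-in:**
- **Gap:** about 22 mm. The scene image shows the points 9.0 px apart against 9.1 px for the red lines. The wrist view gave 22.3 mm before a slight further squeeze.
- **Position:** in the scene image each point lies within about 0.5 mm of its red line, roughly mid-way along it.
- **Height:** the underside is about 3 mm above the plate, worked out from the tool height. Contact force was about 2 N at most, within sensor noise, so they are not resting on it.
- **Steadiness:** gripper width read 25.8 to 26.8 mm over the last seconds, with no drift.

**Checks that disagreed:**
- **Sideways position:** the wrist camera, extrapolating along the arms, put the points up to 1.6 mm towards -y. I trusted the scene camera, which sees points and lines together.
- **Level and yaw:** the tool kept a tilt of about 0.9° that the moves cannot correct. It changed little after the grasp, so the tweezers should be close to level. Their yaw came out at -6.9° (wrist) or -4.1° (rough scene estimate), against about -7.5° for the lines.
- **Fingertips:** they sat about 27 mm further back than stated. My first attempt closed above the grips without moving the tweezers, so I went 26 mm lower and grasped again.

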